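# Draw the spring balance to its full-load band beside a square, and hold

## Task

Check the spring balance that is clamped in the test stand. First lay the T-shaped steel square flat on the bench, its stock flush against the front edge of the stand's base plate with its whole length on that edge to one side of the rod (either side), the blade pointing away from the plate, and let go of it. Then take the rod's pull grip, draw the rod out against its spring until the wide full-load band stands level with the mouth of the tube, without overstretching it, and finish still holding it there, so that force and extension can be read; the square stays flush and everything else on the bench stays where it is.

Things in the scene. Friction and masses are not known exactly. Their poses are not given: they have to be found in the camera images.
- stand: Test stand, fixed, position and yaw vary: steel base plate 220 (x) x 280 (y) x 20 mm high with two black saddles (60 wide, to 81 mm high) that clamp the balance's tube; load cell behind, to 91 mm. Origin: on the bench, middle of the plate's front edge, which is the upright face x = 0, y -140 to 140 mm. +x points back over the plate; -x is the way the rod is drawn; z up.
- mouth (a point): Centre of the mouth of the balance's tube (31 mm ferrule), straight above the origin of the stand, 60 mm over the bench, in the plane of the plate's front edge. Axes as the stand's.
- rod (a joint): How far the rod is out, m: 0 fully in (the start), grows along the stand's -x, end stop 0.090. Rod 14 mm thick, level, 60 mm over the bench, thin lines each 10 mm, then a 4 mm wide dark full-load band whose middle is at the tube's mouth at 0.060; past 0.075 the spring is overstretched. Spring pulls it in: 4 N at 0, 14.5 N at the band (180 N/m); it snaps home if let go.
- pull_grip: Black pull grip on the rod's end, moves with the rod. A level spool along the stand's x: waist 22 mm thick, 40 mm long, between two flanges 34 mm in diameter, 6 mm thick. Origin: centre of the waist, 60 mm over the bench, 70 mm out from the mouth when the rod is in. Axes as the stand's.
- square: Loose T-shaped steel square, lying flat, about 0.4 kg, left or right of the stand, yaw varies. Dark stock 90 (y) x 24 (x) x 20 mm high; bright blade from the stock's middle along -x, 22 mm wide, 4 thick, 130 long, its underside 8 mm over the bench (it rests on the stock). Balance point about 9 mm from the origin towards the blade. Origin: middle of the stock's underside.
- stock_face (a point): Middle of the stock's outer face, the one away from the blade that goes against the plate edge: 12 mm from the square's origin along its +x, 10 mm above the underside. Axes as the square's.
- blade_tip (a point): Free end of the blade, 142 mm from the square's origin along its -x, at mid thickness, 10 mm above the underside.
- spare_balance: Bystander: a second, smaller spring balance lying on the bench on the other side from the square, 255 mm long, 28 mm high. Origin: underside, near the middle.
- torque_wrench: Bystander: a torque wrench lying at the far left, 375 mm long, 46 mm high. Origin: underside, near the middle.
- deep_socket: Bystander: a black deep socket standing near the robot, 33 mm wide, 75 mm high. Origin: underside centre.
- short_socket: Bystander: a black short socket standing near the robot, 40 mm wide, 45 mm high. Origin: underside centre.
- caliper: Bystander: a caliper lying at the far right, 230 mm long, 12 mm high. Origin: underside, middle of the beam.
- test_weight: Bystander: a steel test weight with a knob, 54 mm wide, 70 mm high, standing behind on the left. Origin: underside centre.
- torque_driver: Bystander: a screwdriver-shaped torque driver lying on the right, 200 mm long. Origin: underside, near the middle.
- drive_adapter: Bystander: a square-drive adapter standing on the stand's base plate, left of the tube and near the front edge, 28 mm wide, 38 mm high. Origin: underside centre.
Mind the look-alikes: they are no part of the job. What is meant by the square is not brown, and is the larger of those in its own colour.

How it is judged (in metres and radians):
On the way, in this order (a step that is already met when the one before it is completed fails the run):
1. the square lies flat, its stock flush against the plate's front edge beside the rod, let go, the rod still in (x of stock_face in the frame of stand between -0.003 and 0.003 m and (y of stock_face in the frame of stand between 0.035 and 0.105 m or y of stock_face in the frame of stand between -0.105 and -0.035 m) and angle between the y axis of square and the y axis of stand, either way round below 0.04 rad and x of blade_tip in the frame of stand below -0.12 m and height (world z) of stock_face below 0.014 m and height (world z) of blade_tip below 0.017 m and contact force between square and the fingers below 0.2 N and linear speed of square below 0.02 m/s and value of joint rod below 0.01 m), for 0.2 s.
2. the rod is drawn out to its full-load band and held by the grip, the square still flush (x of stock_face in the frame of stand between -0.003 and 0.003 m and (y of stock_face in the frame of stand between 0.035 and 0.105 m or y of stock_face in the frame of stand between -0.105 and -0.035 m) and angle between the y axis of square and the y axis of stand, either way round below 0.04 rad and x of blade_tip in the frame of stand below -0.12 m and height (world z) of stock_face below 0.014 m and height (world z) of blade_tip below 0.017 m and contact force between square and the fingers below 0.2 N and linear speed of square below 0.02 m/s and value of joint rod between 0.0565 and 0.0635 m and velocity of joint rod between -0.01 and 0.01 m/s and contact force between pull_grip and the fingers above 4 N and contact force between pull_grip and square below 0.1 N), for 0.3 s.
At the end, for the whole second after the job is handed in: Square flat, let go, stock face within 3 mm and 0.04 rad of the plate's front edge, its middle 35 to 105 mm to one side of the rod, blade pointing away. Rod out 60 mm within 3.5 mm, still, held by the fingers on the pull grip (over 4 N), the square not bearing on it (all of step 2); the arm keeps its last pose, push and grip.
It fails at once if the rod is pulled past 75 mm: spring overstretched (value of joint rod above 0.075 m).
It fails at once if a bystander is moved more than 30 mm (distance of any of spare_balance, torque_wrench, deep_socket, short_socket, caliper, test_weight, torque_driver, drive_adapter from where it was at the start of the episode above 0.03 m).
It also fails if it takes over 53 s, if anything falls off the work surface, if the arm or the gripper's body presses on something with over 40 N, if the wrist force passes 120 N, or if a joint passes its speed limit or range.

## Robot

A 6-joint arm with a two-finger parallel gripper is mounted at the origin on the work surface. World frame = base frame: x ahead of the robot, y to its left, z up, the work surface at z = 0. Lengths are in m, angles in degrees, forces in N, time in s.
With the tool pointing down it reaches from about 0.375 to 0.9 m from the base axis. Payload 3.1 kg.
Tool frame: the origin (TCP) lies at the very end of the fingers, on their centre line; the grasp point (between the pads) lies 19 mm behind it; x points along the fingers, z is the direction in which the jaws open and shut, and the axes are right-handed (so a half turn about x gives the same grasp; the last joint's range is limited). The gripper opens to 87 mm and grips with 3 to 60 N. Pads are 19 mm wide; open, the fingers measure 117 mm over their backs; the gripper's body (75 mm by 190 mm) begins 51 mm behind the grasp point.
Start: joints at [54.402, 30.224, 82.088, -0, 67.689, -10.227], TCP at [0.268, 0.565, 0.223] pointing down, gripper open.
Joint ranges: [-176.69, 176.69], [-43.24, 126.21], [12.49, 139.97], [-82, 262], [0, 151.66], [-163.58, 163.58]. Speed limits (degrees/s): [159.86, 159.86, 180, 180, 180, 180].

## Interface

Orientations are given as a 3x3 rotation matrix whose columns are the frame's x, y, z axes.
In Python, from rig import bot gives the robot as it stands.
- The arm moves only by the tool send_rows, never from a script. Its arguments are lists of equal length, an entry for each row: "fingers": the opening, from 0 (shut) to 1 (fully open); "dp": the shift along the world's x, y, z in mm, a list of three; "turn": the turn, a rotation vector about the world's x, y, z in rad, a list of three. In form: {"fingers": [fingers, ...], "dp": [[tx, ty, tz], ...], "turn": [[rx, ry, rz], ...]}. A call has 1 to 10 rows; each row is the pose to reach, as a shift and turn from the pose measured when the call began; what a row does not reach only later rows make up. A row lasts 1/12 s, in which the tool goes at most 41.7 mm and 7.16 degrees, less where a joint would pass 70% of its speed; a pose out of reach is approached as far as the arm can. A call with a gripper value outside its range is refused whole. The fingers move at their own pace and stop on an object; the grip force is fixed at half the most. Time passes only in rows, so rows that repeat a pose let the fingers close. It gives the time, the measured TCP pose, the force and the opening at its end, in the units of the state.
- bot.read_state(): the state, without advancing time (a new reading comes with each control period).
- bot.capture(name): name is "side" or "top"; returns a dict with "img" (420x560x3 uint8, blue, green, red), "z_map" (420x560 float32, m along the optical axis (not along the pixel's ray), 0 where there is no reading), "mtx" (3x3 intrinsics, pixels), "origin" and "orientation" of the camera in the world. Camera axes: x right, y up, looking along -z (the intrinsics and any distortion apply to the point x, -y, -z); pixel columns grow to the right and rows downward; lengths in m; the calibration is good to about 2 mm. A picture is of the moment at which its call begins.
- bot.hand_in(): hands the job in, once; it reports no verdict.
The state is a dict: "time_s": time; "joint_positions": joint angles; "qvel": joint speeds; "tau": joint torques, N m; "position": TCP position; "tcp_rot": TCP orientation; "force": force on the tool from outside, world axes, zero at the start; "moment": the same for the moment, N m; "opening": opening from 0.0 (shut) to 1.0 (fully open).
Only numpy, scipy, OpenCV 4.12 (cv2) and the standard library are available. Lean on these libraries where they do the work, as an engineer would, in place of code of your own. Each camera call takes 0.05 s, during which the arm holds its last target.

## Working session

There is one attempt and no reset: what is moved stays moved. The work goes in short steps, Python scripts to look and compute and a tool call to move; the robot and the scene stay as the last step left them, time stands still between calls to the robot, and variables do not carry over. Pictures are saved under pics/ and viewed, and the job is handed in when it is done.

Besides the shell and the picture viewer there is one more tool, called after ">>>" as name(argument=value, ...) on one line, values as JSON. send_rows: Moves the arm, as the interface text tells. Its arguments: {"type":"object","properties":{"fingers":{"type":"array","items":{"type":"number"}},"dp":{"type":"array","items":{"type":"array","items":{"type":"number"}}},"turn":{"type":"array","items":{"type":"array","items":{"type":"number"}}}},"required":["fingers","dp","turn"]}

```bash
ls; mkdir -p pics
python3 - <<'E'
from rig import bot
import cv2,numpy as np,pickle
for n in("top","side"):
    c=bot.capture(n); cv2.imwrite(f"pics/{n}0.png",c["img"]); pickle.dump(c,open(f"{n}0.pkl","wb"))
    print(n,c["mtx"],c["origin"],c["orientation"])
print(bot.read_state())
E
```

```text
pics
top [[419.80222632   0.         274.04054637]
 [  0.         419.80222632 215.29344917]
 [  0.           0.           1.        ]] [0.26623184 0.01377488 1.33171784] [[-0.00815256  0.98468587 -0.17414726]
 [-0.99996499 -0.00769955  0.00327672]
 [ 0.00188568  0.17416787  0.98471417]]
side [[386.15283823   0.         277.17724283]
 [  0.         386.15283823 212.45778921]
 [  0.           0.           1.        ]] [ 0.20689374 -0.94791285  0.78835147] [[ 0.96476107  0.14660744 -0.21850021]
 [-0.26289666  0.57184297 -0.77709778]
 [ 0.0110195   0.80715666  0.59023444]]
{'time_s': 0.1, 'joint_positions': array([ 5.44018131e+01,  3.02729560e+01,  8.21482693e+01, -1.04326837e-03,
        6.76907650e+01, -1.02268320e+01]), 'qvel': array([-4.26646247e-02, -1.69202499e-04, -2.09159577e-01,  2.25803479e-02,
        5.61800244e-02, -8.81784435e-02]), 'tau': array([-4.57331207e-04, -4.40986204e+01, -1.77150071e+01,  6.34221034e-02,
        5.34207746e-02, -2.26216520e-05]), 'position': array([0.26738599, 0.56418671, 0.22168114]), 'tcp_rot': array([[-1.12406907e-03, -9.03552409e-01,  4.28476114e-01],
       [-1.59912742e-03,  4.28477461e-01,  9.03551054e-01],
       [-9.99998090e-01,  3.30465888e-04, -1.92653369e-03]]), 'force': array([-0.53676272, -0.88398769,  0.49683051]), 'moment': array([-0.00560906,  0.01736139, -0.01101675]), 'opening': 1.0003392133209141}
```

View pics/top0.png

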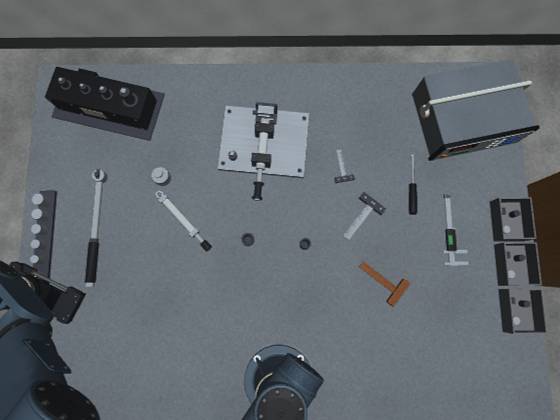

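View pics/side0.png

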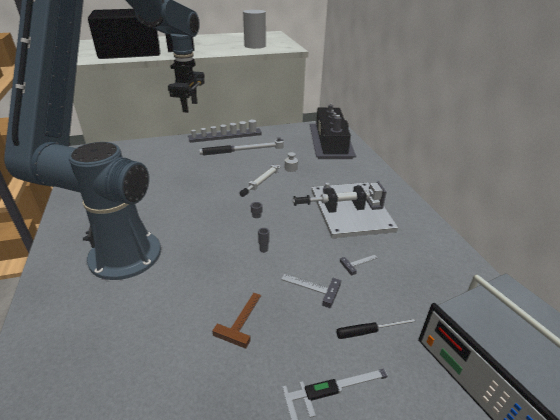

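```bash
cat > h.py <<'E'
import numpy as np,cv2,pickle
def rays(c,uv):
    uv=np.atleast_2d(np.asarray(uv,float)); K=c["mtx"]
    d=np.c_[(uv[:,0]-K[0,2])/K[0,0],-(uv[:,1]-K[1,2])/K[1,1],-np.ones(len(uv))]
    return d@np.array(c["orientation"]).T
def onz(c,uv,z):
    d=rays(c,uv); o=np.array(c["origin"]); return o+d*((z-o[2])/d[:,2])[:,None]
def dep(c,uv):
    uv=np.atleast_2d(uv); d=rays(c,uv); z=np.array([c["z_map"][int(round(v)),int(round(u))] for u,v in uv]); return np.array(c["origin"])+d*z[:,None]
def proj(c,P):
    q=(np.atleast_2d(P)-np.array(c["origin"]))@np.array(c["orientation"]); K=c["mtx"]
    return np.c_[K[0,2]+K[0,0]*q[:,0]/-q[:,2],K[1,2]-K[1,1]*q[:,1]/-q[:,2]]
def load(n): return pickle.load(open(n+".pkl","rb"))
E
python3 - <<'E'
from h import *
def crop(n,x0,y0,x1,y1,s,name):
    c=load(n);cv2.imwrite(name,cv2.resize(c["img"][y0:y1,x0:x1],None,fx=s,fy=s,interpolation=cv2.INTER_NEAREST))
crop("top0",210,95,410,255,4,"pics/tc.png")
crop("side0",240,170,420,320,4,"pics/sc.png")
E
```

```text
(no output)
```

View pics/tc.png

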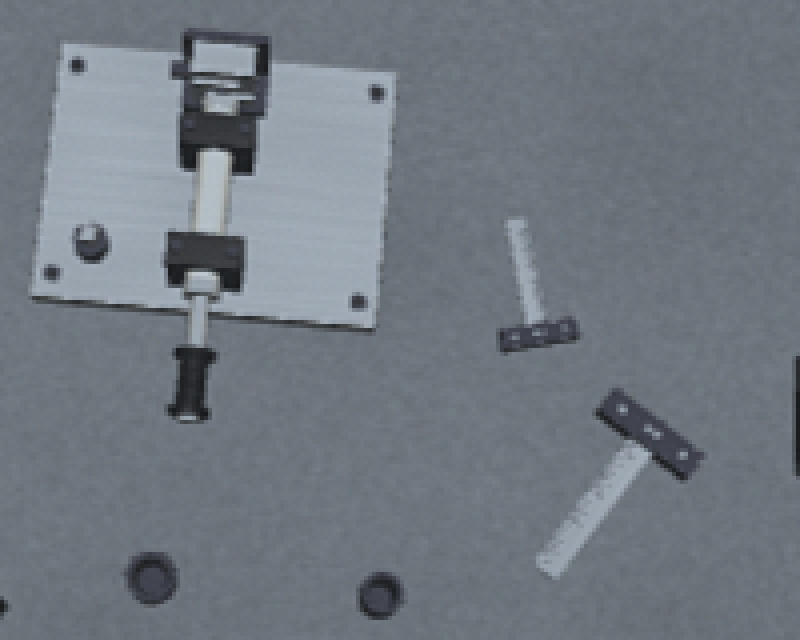

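View pics/sc.png

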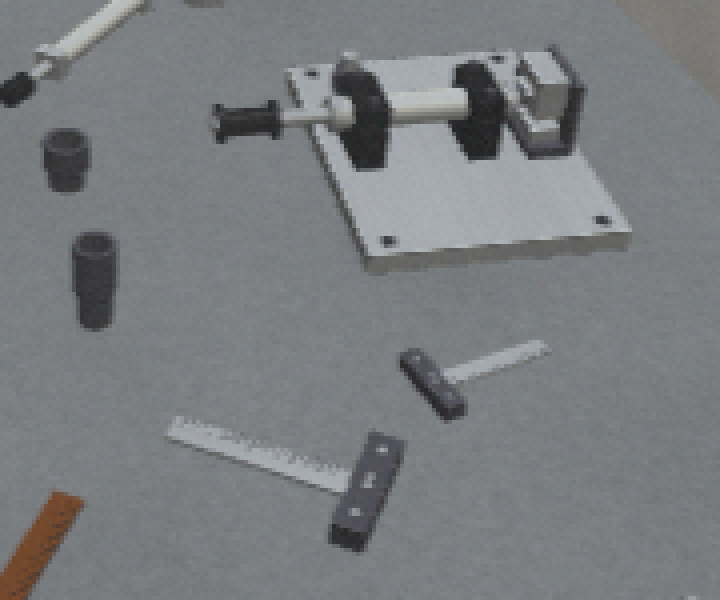

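```bash
cat >> h.py <<'E'
def bright(c,roi,lo,hi=256):
    x0,y0,x1,y1=roi;g=cv2.cvtColor(c["img"],cv2.COLOR_BGR2GRAY);m=np.zeros(g.shape,np.uint8)
    s=g[y0:y1,x0:x1];m[y0:y1,x0:x1]=((s>=lo)&(s<hi))*255;return m
def big(m):
    cs,_=cv2.findContours(m,cv2.RETR_EXTERNAL,cv2.CHAIN_APPROX_NONE);return max(cs,key=cv2.contourArea)
E
python3 - <<'E'
from h import *
c=load("top0");g=cv2.cvtColor(c["img"],cv2.COLOR_BGR2GRAY)
print(g[205:215,355:385]); print(g[172:184,275]);print(g[160:180,225])
# blade/stock
for nm,m,z in(("stock",bright(c,(352,185,392,222),0,85),.02),("blade",bright(c,(340,205,376,245),150),.012)):
    k=big(m);r=cv2.minAreaRect(k);b=cv2.boxPoints(r);P=onz(c,b,z);print(nm,r,P.round(4).tolist(),np.linalg.norm(P-np.roll(P,1,0),axis=1).round(4))
m=bright(c,(210,95,320,185),150)
k=big(m);M=np.zeros_like(m);cv2.drawContours(M,[k],-1,255,-1)
# front edge: lowest mask pixel by column
us=[];vs=[]
for u in list(range(224,247))+list(range(268,300)):
    us.append(u);vs.append(np.nonzero(M[:,u])[0].max()+.5)
P=onz(c,np.c_[us,vs],.02);p=np.polyfit(P[:,1],P[:,0],1);r=P[:,0]-np.polyval(p,P[:,1]);print("front x=a*y+b",p,r.std(),abs(r).max(), "yaw",np.degrees(np.arctan(-p[0])))
kk=k[:,0];print("corners",onz(c,[[218,169.5],[303.7,177]],.02))
b=cv2.boxPoints(cv2.minAreaRect(k));print(onz(c,b,.02))
print("depth plate",dep(c,[[240,165],[285,165]]),"grip",dep(c,[[257,190]]))
E
```

```text
[[115 114 115 117 117 114 112 112 112 115 114 135 149 122  82  59  66  67
   65  65  67  68  68  67  66  66  75  99 116 117]
 [116 114 112 114 116 114 114 113 112 109 115 131 135 138 144 109  62  70
   65  68  69  69  69  70  66  65  64  69  96 117]
 [117 117 115 111 111 115 115 117 115 108 137 155 152 168 170 157 119  75
   62  66  69  68  67  68  73  87  83  64  84  99]
 [115 115 118 111 111 114 118 115 124 148 166 153 147 164 167 171 175 144
   67  53  69  71  69  67  94 148 135  65  66  64]
 [117 114 117 116 114 118 117 115 135 151 154 156 139 152 167 169 166 121
   49  32  55  74  67  67  90 122 106  66  66  69]
 [120 118 116 117 116 114 118 123 145 164 163 166 166 166 171 168 149 120
  100  62  30  40  60  66  66  65  66  68  67  89]
 [121 118 117 118 117 116 130 142 155 155 151 166 166 168 169 152 127 112
  115 101  65  39  37  54  70  71  68  67  69  85]
 [120 118 118 117 113 118 134 149 162 166 166 165 168 170 154 125 113 115
  117 116 110  87  55  33  53  75  67  69  81 103]
 [120 118 119 117 116 111 137 147 147 166 166 167 171 161 134 113 115 118
  117 119 120 121 106  65 
[... 282 characters left out ...]
]
stock ((371.9599609375, 203.219970703125), (28.199995040893555, 8.799999237060547), 36.869895935058594) [[0.5513, -0.2596, 0.02], [0.5743, -0.2775, 0.02], [0.5185, -0.3469, 0.02], [0.4959, -0.3289, 0.02]] [0.0888 0.0291 0.089  0.0289]
blade ((357.6858825683594, 221.7583770751953), (6.401962757110596, 38.411781311035156), 37.5685920715332) [[0.4344, -0.2099, 0.012], [0.5322, -0.2887, 0.012], [0.5193, -0.3043, 0.012], [0.4219, -0.2255, 0.012]] [0.02   0.1256 0.0203 0.1254]Traceback (most recent call last):
  File "<stdin>", line 12, in <module>
    return umr_maximum(a, axis, None, out, keepdims, initial, where)
ValueError: zero-size array to reduction operation maximum which has no identity
```

Run:
```python
from h import *
c=load("top0");g=cv2.cvtColor(c["img"],cv2.COLOR_BGR2GRAY).astype(float)
us=[];vs=[]
for u in list(range(222,250))+list(range(266,300)):
    col=g[:,u]
    for v in range(182,160,-1):
        if col[v]>140:
            # subpixel: crossing between v (bright) and v+1
            f=(col[v]-110)/(col[v]-col[v+1]) if col[v+1]<110 else .5
            us.append(u);vs.append(v+f);break
P=onz(c,np.c_[us,vs],.02);p=np.polyfit(P[:,1],P[:,0],1);r=P[:,0]-np.polyval(p,P[:,1]);print("front x=a*y+b",p,r.std(),abs(r).max(),"yaw",np.degrees(np.arctan(-p[0])))
# left/right side edges
def side(rows,u0,u1,step):
    L=[]
    for v in rows:
        for u in range(u0,u1,step):
            if g[v,u]>140:
                f=(g[v,u]-128)/max(g[v,u]-g[v,u-step],1); L.append((u-step*min(f,1),v));break
    Q=onz(c,np.array(L,float),.02);q=np.polyfit(Q[:,0],Q[:,1],1);rr=Q[:,1]-np.polyval(q,Q[:,0]);return q,rr.std()
ql,s1=side(range(112,165),205,240,1);qr,s2=side(range(118,172),320,285,-1);print(ql,s1,qr,s2)
def inter(q): y=(q[0]*p[1]+q[1])/(1-q[0]*p[0]);return np.array([p[0]*y+p[1],y])
a,b=inter(ql),inter(qr);print(a,b,np.linalg.norm(a-b));print("mid",(a+b)/2)
# grip
m=bright(c,(248,178,268,202),0,75);k=big(m);r=cv2.minAreaRect(k);print(r,onz(c,cv2.boxPoints(r),.06))
print("depth",dep(c,[[240,165],[285,165],[257,190],[256,186]]))
for n in ("side0",):
    s=load(n)
    print(proj(s,[[*((a+b)/2),.02],[*a,.02],[*b,.02],[.5375,-.3058,.02],[.427,-.2167,.012]]))
```

```text
front x=a*y+b [0.10366644 0.63417188] 0.0009416709339387423 0.0017593544293429408 yaw -5.918508360546537
[-0.10602292  0.26230788] 0.000772801212219385 [-0.1036676  -0.02172615] 0.0008847048942433487
[0.65417437 0.19295041] [ 0.62520067 -0.08653921] 0.28098739818939783
mid [0.63968752 0.0532056 ]
((257.4823303222656, 190.22940063476562), (10.0472412109375, 17.103321075439453), 4.39870548248291) [[0.54491539 0.07795649 0.06      ]
 [0.59931746 0.07392138 0.06      ]
 [0.59660109 0.04267052 0.06      ]
 [0.54223398 0.04693073 0.06      ]]
depth [[ 0.66621505  0.11881326  0.01472517]
 [ 0.66408876 -0.02752947  0.01807989]
 [ 0.56928513  0.06153856  0.06886128]
 [ 0.58238556  0.06467811  0.06735088]]
[[319.66006915 207.87029746]
 [310.24460483 186.19433169]
 [330.80870888 233.53632144]
 [330.56702774 289.52897003]
 [281.33203686 275.7881036 ]]
```

>>> send_rows(fingers=[1, 1, 1, 1, 1, 1, 1, 1, 1, 1], dp=[[12, -40, 0], [24, -80, 0], [36, -120, 0], [48, -160, 0], [60, -200, 0], [72, -240, 0], [84, -280, 0], [97, -320, 0], [109, -360, 0], [121, -400, 0]], turn=[[0, 0, -0.08], [0, 0, -0.16], [0, 0, -0.24], [0, 0, -0.32], [0, 0, -0.4], [0, 0, -0.48], [0, 0, -0.56], [0, 0, -0.64], [0, 0, -0.72], [0, 0, -0.8]])

```text
time_s: 0.93
position: [0.3878, 0.1639, 0.2216]
tcp_rot: [[-0.002, -0.319, 0.948], [-0.0, 0.948, 0.319], [-1.0, 0.0, -0.002]]
force: [0.4, -0.1, -0.1]
opening: 1.002
```

>>> send_rows(fingers=[1, 1, 1, 1, 1, 1, 1, 1, 1, 1], dp=[[12, -39, 0], [25, -78, 0], [37, -117, 0], [50, -156, 0], [62, -195, 0], [75, -234, 0], [87, -273, 0], [100, -312, 0], [112, -351, 0], [125, -390, 0]], turn=[[0, 0, -0.1], [0, 0, -0.2], [0, 0, -0.3], [0, 0, -0.4], [0, 0, -0.5], [0, 0, -0.6], [0, 0, -0.7], [0, 0, -0.8], [0, 0, -0.9], [0, 0, -1.004]])

```text
time_s: 1.77
position: [0.5126, -0.228, 0.2212]
tcp_rot: [[-0.002, 0.633, 0.774], [0.002, 0.774, -0.633], [-1.0, 0.0, -0.003]]
force: [1.3, 0.3, 0.1]
opening: 1.0
```

>>> send_rows(fingers=[1, 1, 1, 1, 1], dp=[[12, -39, 0], [24, -76, 0], [25, -79, -40], [25, -79, -80], [25, -79, -120]], turn=[[0, 0, 0], [0, 0, 0], [0, 0, 0], [0, 0, 0], [0, 0, 0]])

```text
time_s: 2.18
position: [0.5378, -0.3085, 0.1]
tcp_rot: [[-0.001, 0.634, 0.773], [0.001, 0.773, -0.634], [-1.0, 0.0, -0.001]]
force: [-0.1, 0.2, -0.6]
opening: 1.003
```

Run:
```python
from h import *
from rig import bot
s=bot.read_state();print(s["position"],s["tcp_rot"],s["joint_positions"])
a=bot.capture("side");cv2.imwrite("pics/s1.png",cv2.resize(a["img"][150:350,200:420],None,fx=3,fy=3))
```

```text
[ 0.53779219 -0.30850658  0.10000415] [[-7.13657069e-04  6.34186898e-01  7.73179455e-01]
 [ 1.18326113e-03  7.73179646e-01 -6.34185963e-01]
 [-9.99999045e-01  4.62281903e-04 -1.30219383e-03]] [-4.01670826e+01  3.86754450e+01  8.85432318e+01  3.19057514e-02
  5.28563036e+01 -8.26672381e-01]
```

View pics/s1.png

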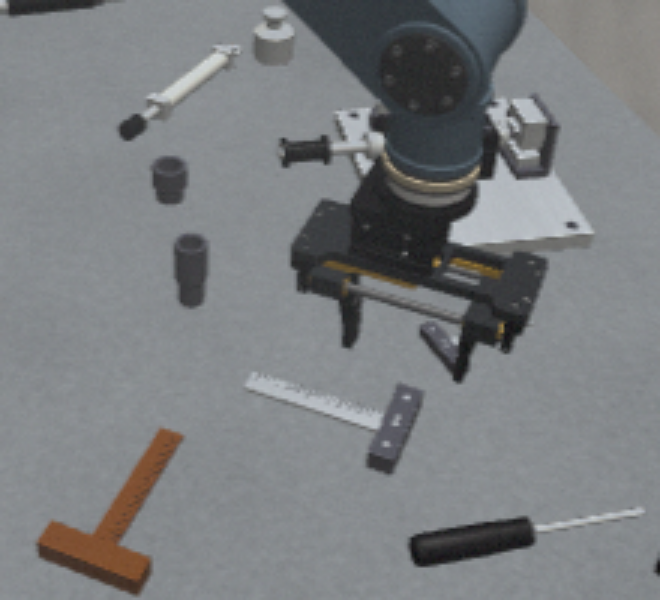

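>>> send_rows(fingers=[1, 1, 1, 1, 0.2, 0.2, 0.2, 0.2, 0.2], dp=[[-1, 3, -38], [-1, 3, -70], [-1, 3, -86], [-1, 3, -86], [-1, 3, -86], [-1, 3, -86], [-1, 3, -86], [-1, 3, -86], [-1, 3, -86]], turn=[[0, 0, 0], [0, 0, 0], [0, 0, 0], [0, 0, 0], [0, 0, 0], [0, 0, 0], [0, 0, 0], [0, 0, 0], [0, 0, 0]])

```text
time_s: 2.98
position: [0.5228, -0.2935, 0.0075]
tcp_rot: [[-0.035, 0.633, 0.774], [0.029, 0.774, -0.632], [-0.999, -0.0, -0.046]]
force: [-13.5, 8.2, 29.5]
opening: 0.748
```

Run:
```python
from h import *
from rig import bot
s=bot.read_state();print(s["position"],s["opening"]*87,s["force"])
a=bot.capture("side");cv2.imwrite("pics/s2.png",cv2.resize(a["img"][200:350,240:400],None,fx=4,fy=4))
```

```text
[ 0.52282969 -0.293501    0.00751404] 65.03310495825676 [-13.49928412   8.21600734  29.47253924]
```

View pics/s2.png

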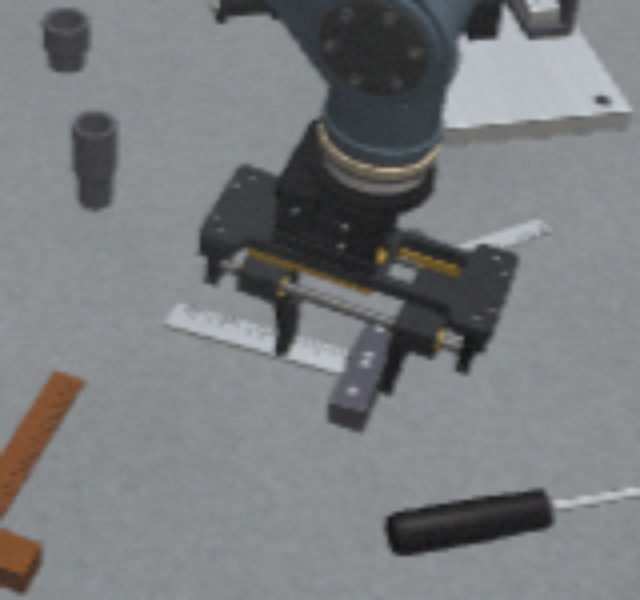

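>>> send_rows(fingers=[1, 1, 1, 1, 1, 1], dp=[[0, 0, 0], [0, 0, 2], [0, 0, 6], [0, 0, 30], [0, 0, 60], [0, 0, 60]], turn=[[0, 0, 0], [0, 0, 0], [0, 0, 0], [0, 0, 0], [0, 0, 0], [0, 0, 0]])

```text
time_s: 3.53
position: [0.5264, -0.2962, 0.0724]
tcp_rot: [[-0.027, 0.633, 0.774], [0.022, 0.774, -0.632], [-0.999, 0.0, -0.035]]
force: [1.6, -1.0, -0.1]
opening: 0.988
```

Run:
```python
from h import *
from rig import bot
s=bot.read_state();print(s["position"],s["opening"]*87,s["force"],s["tcp_rot"])
for n in("side","top"):
    a=bot.capture(n);pickle.dump(a,open(n+"3.pkl","wb"))
    cv2.imwrite(f"pics/{n}3.png",cv2.resize(a["img"][200:350,240:400] if n=="side" else a["img"][150:260,320:420],None,fx=4,fy=4))
```

```text
[ 0.52640709 -0.29622164  0.07239961] 85.98323221226414 [ 1.58164567 -1.00612241 -0.07105455] [[-2.72901691e-02  6.32831061e-01  7.73808823e-01]
 [ 2.23664415e-02  7.74289898e-01 -6.32435686e-01]
 [-9.99377301e-01  4.80729806e-05 -3.52846811e-02]]
```

View pics/side3.png

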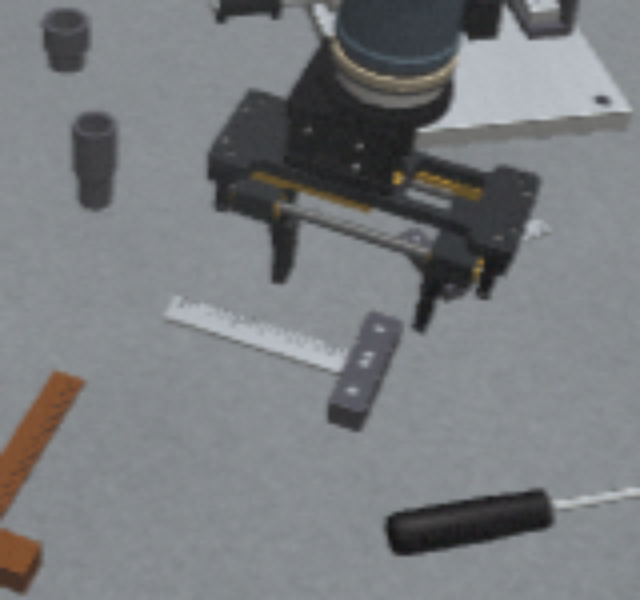

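View pics/top3.png

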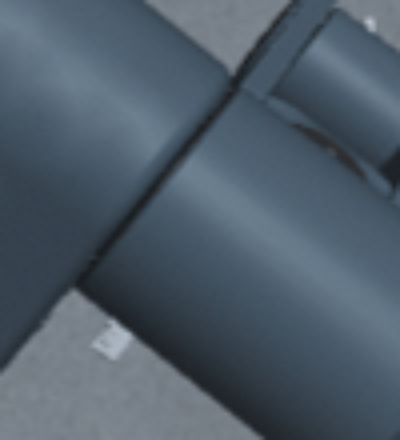

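Run:
```python
from h import *
for n in("side0","side3"):
    c=load(n)
    m=bright(c,(276,262,332,300),140);k=big(m);r=cv2.minAreaRect(k);b=cv2.boxPoints(r);P=onz(c,b,.012)
    o=P[np.argsort(P[:,0])];tip=o[:2].mean(0);root=o[2:].mean(0);d=root-tip;print(n,"tip",tip.round(4),"root",root.round(4),np.linalg.norm(d),np.degrees(np.arctan2(d[1],d[0])))
    m=bright(c,(315,270,346,310),0,92);m=cv2.morphologyEx(m,cv2.MORPH_OPEN,np.ones((2,2)));k=big(m);print("stock bbox",cv2.boundingRect(k),cv2.minAreaRect(k))
```

```text
side0 tip [ 0.43   -0.2173  0.012 ] root [ 0.5296 -0.2976  0.012 ] 0.12795025285323036 -38.88285163543704
stock bbox (323, 279, 19, 30) ((332.3017578125, 293.62933349609375), (10.241904258728027, 30.069177627563477), 23.198589324951172)
side3 tip [ 0.4121 -0.215   0.012 ] root [ 0.5602 -0.2537  0.012 ] 0.1531109656804097 -14.622054749565581
stock bbox (323, 300, 10, 9) ((327.45001220703125, 303.6499938964844), (9.486830711364746, 7.273237705230713), 18.43494987487793)
```

>>> send_rows(fingers=[1, 1, 1, 1, 1, 1], dp=[[0, 0, 40], [0, 20, 80], [-20, 60, 100], [-20, 100, 120], [-20, 140, 120], [-20, 140, 120]], turn=[[-0.0224, -0.0273, 0], [-0.0224, -0.0273, 0], [-0.0224, -0.0273, 0], [-0.0224, -0.0273, 0], [-0.0224, -0.0273, 0], [-0.0224, -0.0273, 0]])

```text
time_s: 4.13
position: [0.5025, -0.1492, 0.1892]
tcp_rot: [[-0.007, 0.631, 0.776], [0.008, 0.776, -0.631], [-1.0, 0.001, -0.01]]
force: [-0.5, 0.5, -0.4]
opening: 1.0
```

Run:
```python
from h import *
from rig import bot
for n in("side","top"):
    a=bot.capture(n);pickle.dump(a,open(n+"4.pkl","wb"))
    cv2.imwrite(f"pics/{n}4.png",a["img"])
c=load("side4")
m=bright(c,(276,262,332,300),140);k=big(m);r=cv2.minAreaRect(k);b=cv2.boxPoints(r);P=onz(c,b,.012)
o=P[np.argsort(P[:,0])];tip=o[:2].mean(0);root=o[2:].mean(0);d=root-tip;print("side tip",tip.round(4),"root",root.round(4),np.linalg.norm(d),np.degrees(np.arctan2(d[1],d[0])))
m=bright(c,(315,270,346,310),0,92);m=cv2.morphologyEx(m,cv2.MORPH_OPEN,np.ones((2,2)));k=big(m);print("stock bbox",cv2.boundingRect(k),cv2.minAreaRect(k))
c=load("top4")
for nm,m,z in(("stock",bright(c,(352,185,392,222),0,85),.02),("blade",bright(c,(340,205,376,245),150),.012)):
    k=big(m);r=cv2.minAreaRect(k);b=cv2.boxPoints(r);P=onz(c,b,z);print(nm,r,P.round(4).tolist(),np.linalg.norm(P-np.roll(P,1,0),axis=1).round(4))
```

```text
side tip [ 0.4296 -0.2105  0.012 ] root [ 0.5309 -0.2924  0.012 ] 0.13027856219908962 -38.9697924299054
stock bbox (323, 280, 18, 29) ((331.6896667480469, 293.7241516113281), (9.454063415527344, 29.412643432617188), 23.198591232299805)
stock ((362.0, 203.0), (36.0, 20.0), 90.0) [[0.5952, -0.2421, 0.02], [0.5947, -0.3064, 0.02], [0.4774, -0.3007, 0.02], [0.4779, -0.2373, 0.02]] [0.1173 0.0643 0.1174 0.0634]
blade ((370.5, 210.0), (0.7071067094802856, 2.1213202476501465), 45.0) [[0.5128, -0.2962, 0.012], [0.5177, -0.3013, 0.012], [0.516, -0.3028, 0.012], [0.5112, -0.2978, 0.012]] [0.0022 0.007  0.0022 0.007 ]
```

View pics/side4.png

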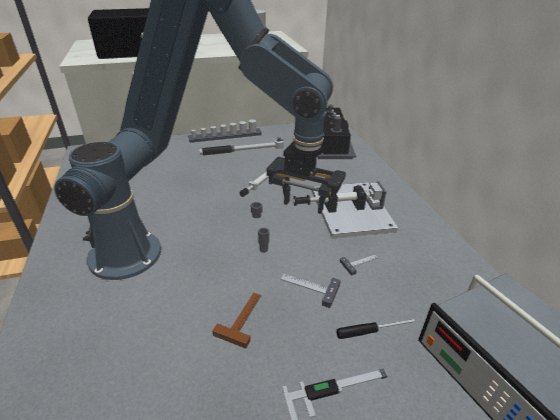

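View pics/top4.png

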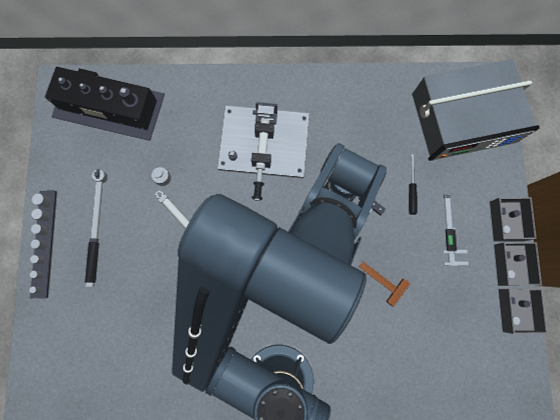

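>>> send_rows(fingers=[1, 1, 1, 1, 1, 1, 1, 1, 1, 1], dp=[[4, -40, 0], [8, -80, -20], [13, -120, -40], [18, -160, -60], [18, -172, -90], [18, -172, -120], [18, -172, -150], [18, -172, -170], [18, -172, -181], [18, -172, -181]], turn=[[-0.008, -0.007, 0], [-0.008, -0.007, 0], [-0.008, -0.007, 0], [-0.008, -0.007, 0], [-0.008, -0.007, 0], [-0.008, -0.007, 0], [-0.008, -0.007, 0], [-0.008, -0.007, 0], [-0.008, -0.007, 0], [-0.008, -0.007, 0]])

```text
time_s: 5.07
position: [0.5194, -0.3243, 0.0033]
tcp_rot: [[-0.005, 0.631, 0.776], [0.001, 0.776, -0.631], [-1.0, -0.002, -0.004]]
force: [0.1, -0.3, -0.4]
opening: 1.001
```

>>> send_rows(fingers=[0.5, 0.5, 0.5], dp=[[0, 0, 0], [0, 0, 0], [0, 0, 0]], turn=[[0, 0, 0], [0, 0, 0], [0, 0, 0]])

```text
time_s: 5.32
position: [0.5202, -0.3253, 0.0045]
tcp_rot: [[-0.003, 0.631, 0.776], [-0.001, 0.776, -0.631], [-1.0, -0.002, -0.002]]
force: [0.3, 0.7, 0.3]
opening: 0.852
```

Run:
```python
from h import *
from rig import bot
s=bot.read_state();print(s["position"],s["opening"]*87,s["force"],s["tcp_rot"])
a=bot.capture("side");cv2.imwrite("pics/s5.png",cv2.resize(a["img"][200:350,240:400],None,fx=4,fy=4))
```

```text
[ 0.52018948 -0.32528982  0.00447066] 74.14334812554493 [0.29934971 0.65219362 0.26722721] [[-2.76656092e-03  6.31081070e-01  7.75711950e-01]
 [-9.32452260e-04  7.75712953e-01 -6.31085212e-01]
 [-9.99995738e-01 -2.46925004e-03 -1.55760417e-03]]
```

View pics/s5.png

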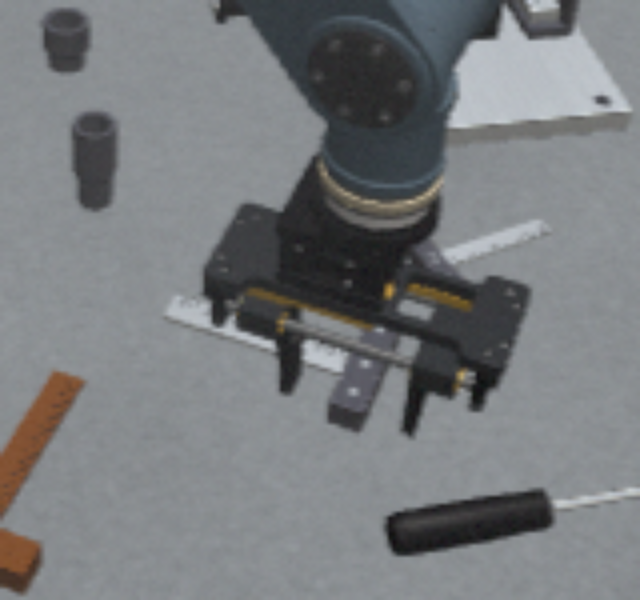

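>>> send_rows(fingers=[0.2, 0.2, 0.2, 0.2, 0.2, 0.2, 0.2, 0.2, 0.2, 0.2], dp=[[0, 1, 1], [0, 1, 1], [0, 1, 1], [0, 1, 1], [0, 1, 1], [0, 1, 1], [0, 1, 1], [0, 1, 1], [0, 1, 1], [0, 1, 1]], turn=[[0, 0, 0], [0, 0, 0], [0, 0, 0], [0, 0, 0], [0, 0, 0], [0, 0, 0], [0, 0, 0], [0, 0, 0], [0, 0, 0], [0, 0, 0]])

```text
time_s: 6.2
position: [0.5211, -0.325, 0.0059]
tcp_rot: [[-0.001, 0.631, 0.776], [-0.003, 0.776, -0.631], [-1.0, -0.003, 0.001]]
force: [2.9, -1.6, 0.5]
opening: 0.275
```

>>> send_rows(fingers=[0.1, 0.1, 0.1, 0.1], dp=[[0, 0, 0], [0, 0, 0], [0, 0, 0], [0, 0, 0]], turn=[[0, 0, 0], [0, 0, 0], [0, 0, 0], [0, 0, 0]])

```text
time_s: 6.53
position: [0.5211, -0.325, 0.0059]
tcp_rot: [[-0.001, 0.631, 0.776], [-0.003, 0.776, -0.631], [-1.0, -0.003, 0.001]]
force: [0.8, -1.2, -0.3]
opening: 0.272
```

>>> send_rows(fingers=[0.1, 0.1, 0.1, 0.1, 0.1, 0.1], dp=[[0, 0, 10], [0, 0, 30], [0, 0, 55], [0, 0, 80], [0, 0, 100], [0, 0, 100]], turn=[[0, 0, 0], [0, 0, 0], [0, 0, 0], [0, 0, 0], [0, 0, 0], [0, 0, 0]])

```text
time_s: 7.03
position: [0.5223, -0.3258, 0.1098]
tcp_rot: [[0.003, 0.631, 0.776], [-0.006, 0.776, -0.631], [-1.0, -0.003, 0.007]]
force: [0.3, -0.9, -3.7]
opening: 0.268
```

Run:
```python
from h import *
from rig import bot
s=bot.read_state();print(s["position"],s["opening"]*87,s["force"])
a=bot.capture("side");cv2.imwrite("pics/s6.png",cv2.resize(a["img"][150:350,220:420],None,fx=4,fy=3))
```

```text
[ 0.52227472 -0.32584772  0.10978321] 23.340126111594564 [ 0.30783582 -0.88328389 -3.72057276]
```

View pics/s6.png

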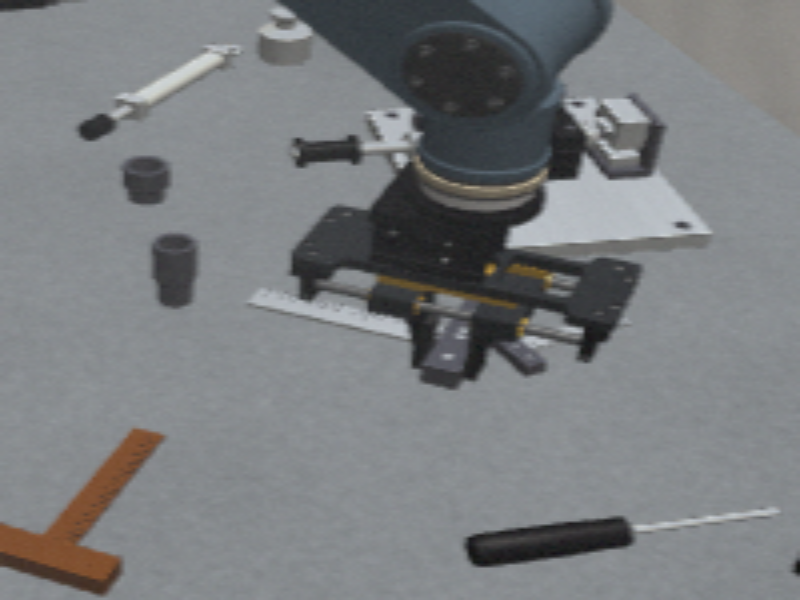

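>>> send_rows(fingers=[0.1, 0.1, 0.1, 0.1, 0.1, 0.1, 0.1, 0.1, 0.1, 0.1], dp=[[6, 30, 0], [12, 62, 0], [18, 94, 0], [24, 126, 0], [30, 158, 0], [37, 190, 0], [44, 222, 0], [50, 252, 0], [54, 271, 0], [54, 271, 0]], turn=[[0.003, 0.002, 0.06], [0.005, 0.003, 0.13], [0.005, 0.003, 0.2], [0.005, 0.003, 0.27], [0.005, 0.003, 0.34], [0.005, 0.003, 0.41], [0.005, 0.003, 0.48], [0.005, 0.003, 0.55], [0.005, 0.003, 0.579], [0.005, 0.003, 0.579]])

```text
time_s: 7.92
position: [0.5732, -0.0492, 0.1054]
tcp_rot: [[-0.007, 0.098, 0.995], [0.004, 0.995, -0.098], [-1.0, 0.003, -0.007]]
force: [-0.5, -0.7, -4.7]
opening: 0.275
```

>>> send_rows(fingers=[0.1, 0.1, 0.1, 0.1, 0.1, 0.1], dp=[[0, 0, -20], [0, 0, -45], [0, 0, -70], [0, 0, -85], [0, 0, -92], [0, 0, -92]], turn=[[0, 0, 0], [0, 0, 0], [0, 0, 0], [0, 0, 0], [0, 0, 0], [0, 0, 0]])

```text
time_s: 8.42
position: [0.5705, -0.049, 0.0104]
tcp_rot: [[-0.013, 0.099, 0.995], [0.006, 0.995, -0.099], [-1.0, 0.004, -0.014]]
force: [-1.2, 0.7, -3.8]
opening: 0.275
```

Run:
```python
from h import *
from rig import bot
s=bot.read_state();print(s["position"],s["opening"]*87,s["force"])
a=bot.capture("side");cv2.imwrite("pics/s7.png",cv2.resize(a["img"][150:300,220:420],None,fx=4,fy=4))
```

```text
[ 0.57053248 -0.04901386  0.01043689] 23.932929964865597 [-1.20315117  0.65926789 -3.75286998]
```

View pics/s7.png

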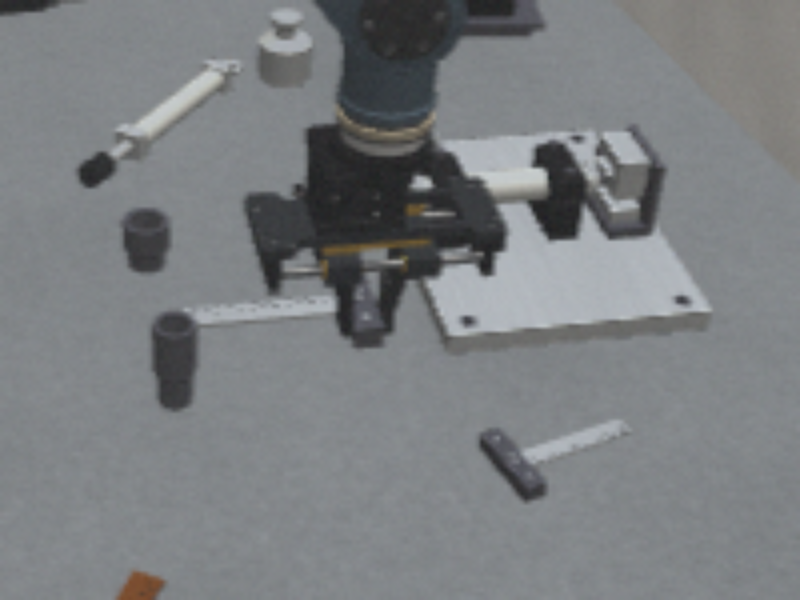

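>>> send_rows(fingers=[0.1, 0.1, 0.1, 0.1, 1, 1, 1, 1], dp=[[2, -2, -2], [3, -4, -4], [3, -4, -5], [3, -4, -5], [3, -4, -5], [3, -4, -5], [3, -4, -4], [3, -4, -4]], turn=[[-0.006, -0.013, 0], [-0.006, -0.013, 0], [-0.006, -0.013, 0], [-0.006, -0.013, 0], [-0.006, -0.013, 0], [-0.006, -0.013, 0], [-0.006, -0.013, 0], [-0.006, -0.013, 0]])

```text
time_s: 9.13
position: [0.5754, -0.0534, 0.0087]
tcp_rot: [[0.004, 0.099, 0.995], [-0.001, 0.995, -0.099], [-1.0, -0.001, 0.004]]
force: [0.3, -0.1, 0.0]
opening: 0.492
```

>>> send_rows(fingers=[0.55, 0.55, 0.55, 0.55, 0.55, 0.55, 0.55, 0.55, 0.55, 0.55], dp=[[0, 0, 10], [0, 0, 30], [0, 0, 60], [0, 0, 100], [-20, -20, 140], [-40, -50, 150], [-60, -80, 150], [-80, -110, 150], [-100, -140, 150], [-100, -160, 150]], turn=[[0, 0, 0], [0, 0, 0], [0, 0, 0], [0, 0, 0.1], [0, 0, 0.22], [0, 0, 0.34], [0, 0, 0.46], [0, 0, 0.58], [0, 0, 0.7], [0, 0, 0.82]])

```text
time_s: 9.97
position: [0.4719, -0.2141, 0.1598]
tcp_rot: [[0.002, -0.65, 0.76], [0.003, 0.76, 0.65], [-1.0, 0.001, 0.003]]
force: [0.1, 0.0, 0.0]
opening: 0.553
```

Run:
```python
from h import *
from rig import bot
s=bot.read_state();print(s["position"],s["tcp_rot"])
for n in("side","top"):
    a=bot.capture(n);pickle.dump(a,open(n+"8.pkl","wb"))
    cv2.imwrite(f"pics/{n}8.png",cv2.resize(a["img"][150:300,220:420] if n=="side" else a["img"][95:255,210:410],None,fx=4,fy=4))
```

```text
[ 0.4719324  -0.21414706  0.15980274] [[ 1.73155463e-03 -6.49765392e-01  7.60132842e-01]
 [ 2.61481818e-03  7.60134325e-01  6.49760703e-01]
 [-9.99995082e-01  8.62513020e-04  3.01523247e-03]]
```

View pics/side8.png

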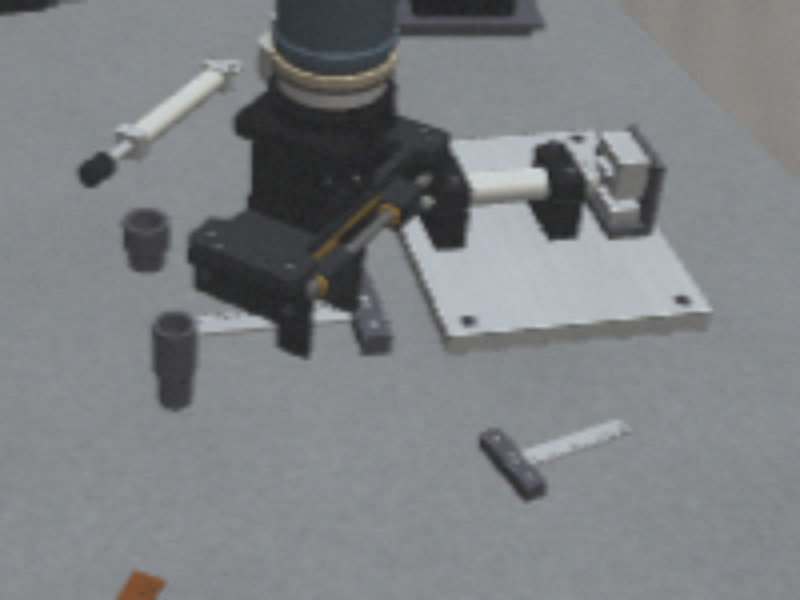

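View pics/top8.png

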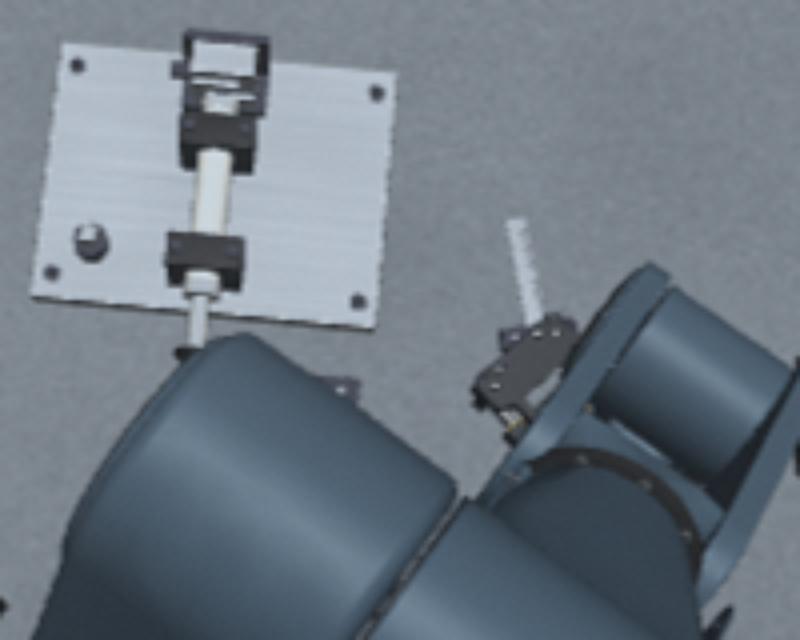

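```bash
cat >> h.py <<'E'
O=np.array([.6397,.0532]);TH=np.radians(-5.93);ex=np.array([np.cos(TH),np.sin(TH)]);ey=np.array([-ex[1],ex[0]])
def st(P): P=np.atleast_2d(P)[:,:2]-O; return np.c_[P@ex,P@ey]
def wd(x,y): return O+x*ex+y*ey
E
python3 - <<'E'
from h import *
c=load("top8")
print(st(onz(c,[[299.25,189.8],[298,196]],.02)))
c=load("side8")
# right end face of the stock top corners: crop/4+(220,150)
print(st(onz(c,np.array([[391,332],[360,335]])/4+[220,150],.02)), st(onz(c,np.array([[391,350]])/4+[220,150],.0)))
print(st(onz(c,np.array([[185,310]])/4+[220,150],.012)))
print(wd(-.09,-.08))
E
```

```text
[[-0.04580955 -0.13076759]
 [-0.06648336 -0.1285127 ]]
[[-0.04001915 -0.13178505]
 [-0.06504169 -0.13178755]] [[-0.03810883 -0.13016803]]
[[-0.19507426 -0.07020495]]
[ 0.54191653 -0.01707371]
```

>>> send_rows(fingers=[0.45, 0.45, 0.45, 0.45, 0.45, 0.45, 0.45, 0.45, 0.45], dp=[[8, 25, 0], [17, 50, 0], [26, 78, 0], [35, 106, 0], [44, 134, 0], [54, 162, 0], [60, 182, 0], [64, 191, 0], [64, 191, 0]], turn=[[0, 0, 0.08], [0, 0, 0.18], [0, 0, 0.28], [0, 0, 0.38], [0, 0, 0.5], [0, 0, 0.6], [0, 0, 0.7], [0, 0, 0.76], [0, 0, 0.76]])

```text
time_s: 10.82
position: [0.54, -0.0232, 0.1608]
tcp_rot: [[0.007, -0.994, 0.107], [0.005, 0.107, 0.994], [-1.0, -0.006, 0.005]]
force: [0.5, -0.1, -0.7]
opening: 0.451
```

>>> send_rows(fingers=[0.45, 0.45, 0.45, 0.45, 0.45, 0.45], dp=[[0, 0, -20], [0, 0, -45], [0, 0, -75], [0, 0, -100], [0, 0, -110], [0, 0, -110]], turn=[[0.06, -0.006, 0], [0.1215, -0.0126, 0], [0.1215, -0.0126, 0], [0.1215, -0.0126, 0], [0.1215, -0.0126, 0], [0.1215, -0.0126, 0]])

```text
time_s: 11.32
position: [0.5382, -0.023, 0.0489]
tcp_rot: [[0.015, -0.994, 0.109], [0.127, 0.11, 0.986], [-0.992, -0.001, 0.128]]
force: [0.2, 0.5, 0.0]
opening: 0.454
```

Run:
```python
from h import *
from rig import bot
s=bot.read_state();print(s["position"],st(s["position"]),s["tcp_rot"],s["opening"])
a=bot.capture("side");cv2.imwrite("pics/s9.png",cv2.resize(a["img"][150:300,220:420],None,fx=4,fy=4))
```

```text
[ 0.53821517 -0.02296672  0.04894572] [[-0.09307273 -0.08624388]] [[ 1.47876199e-02 -9.93930928e-01  1.09007509e-01]
 [ 1.27274851e-01  1.10003712e-01  9.85748597e-01]
 [-9.91757248e-01 -7.02961076e-04  1.28129104e-01]] 0.453647452822798
```

View pics/s9.png

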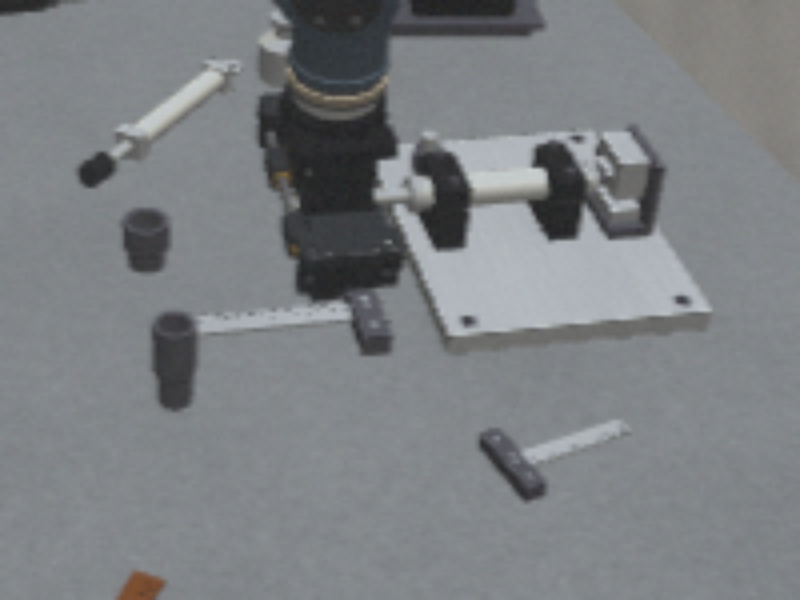

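>>> send_rows(fingers=[0.45, 0.45, 0.45, 0.45, 0.45], dp=[[0, 0, -15], [0, 0, -28], [0, 0, -36], [0, 0, -40], [0, 0, -40]], turn=[[0, 0, 0], [0, 0, 0], [0, 0, 0], [0, 0, 0], [0, 0, 0]])

```text
time_s: 11.78
position: [0.5397, -0.0231, 0.0107]
tcp_rot: [[0.018, -0.994, 0.108], [0.126, 0.11, 0.986], [-0.992, -0.004, 0.128]]
force: [-1.0, -0.0, 0.4]
opening: 0.452
```

>>> send_rows(fingers=[0.45, 0.45, 0.45, 0.45, 0.45, 0.45, 0.45], dp=[[7, -0.7, -2], [14, -1.4, -2], [21, -2.2, -2], [28, -2.9, -2], [35, -3.6, -2], [42, -4.4, -2], [48, -5, -2]], turn=[[0, 0, 0], [0, 0, 0], [0, 0, 0], [0, 0, 0], [0, 0, 0], [0, 0, 0], [0, 0, 0]])

```text
time_s: 12.37
position: [0.5864, -0.0274, 0.009]
tcp_rot: [[0.014, -0.994, 0.108], [0.128, 0.109, 0.986], [-0.992, 0.0, 0.129]]
force: [-5.0, 1.5, 3.8]
opening: 0.447
```

Run:
```python
from h import *
from rig import bot
s=bot.read_state();print(s["position"],st(s["position"]),s["force"]@np.r_[ex,0])
a=bot.capture("side");cv2.imwrite("pics/s10.png",cv2.resize(a["img"][180:280,270:370],None,fx=6,fy=6))
```

```text
[ 0.58639671 -0.0273979   0.00899576] [[-0.04469122 -0.08567355]] -5.150288912157099
```

View pics/s10.png

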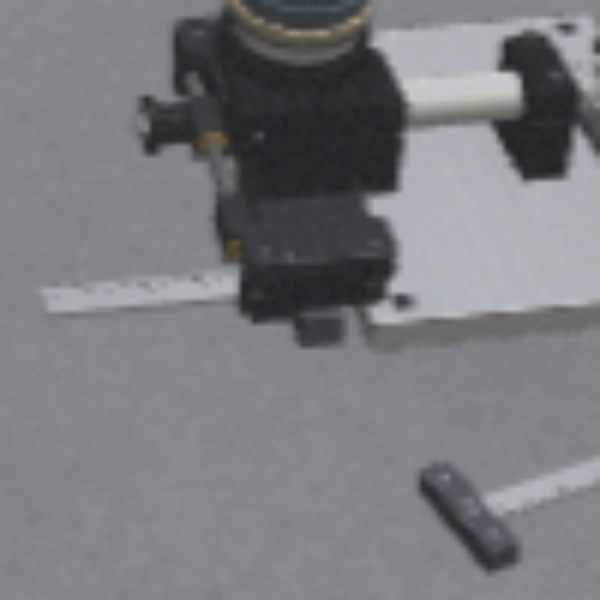

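>>> send_rows(fingers=[0.45, 0.45, 0.45, 0.45, 0.45, 0.45], dp=[[3, -0.3, 0], [6, -0.6, 0], [8, -0.8, 0], [10, -1, 0], [12, -1.2, 0], [13, -1.3, 0]], turn=[[0, 0, 0], [0, 0, 0], [0, 0, 0], [0, 0, 0], [0, 0, 0], [0, 0, 0]])

```text
time_s: 12.92
position: [0.5984, -0.0289, 0.009]
tcp_rot: [[0.01, -0.994, 0.107], [0.128, 0.107, 0.986], [-0.992, 0.004, 0.128]]
force: [-10.4, -2.0, 7.9]
opening: 0.45
```

Run:
```python
from h import *
from rig import bot
s=bot.read_state();print(s["position"],st(s["position"]),s["force"]@np.r_[ex,0],s["moment"])
a=bot.capture("side");cv2.imwrite("pics/s11.png",cv2.resize(a["img"][180:280,270:370],None,fx=6,fy=6))
```

```text
[ 0.59835114 -0.02892035  0.00898309] [[-0.03264347 -0.0859528 ]] -10.150957249337122 [-0.20437285  1.75846755  0.1978453 ]
```

View pics/s11.png

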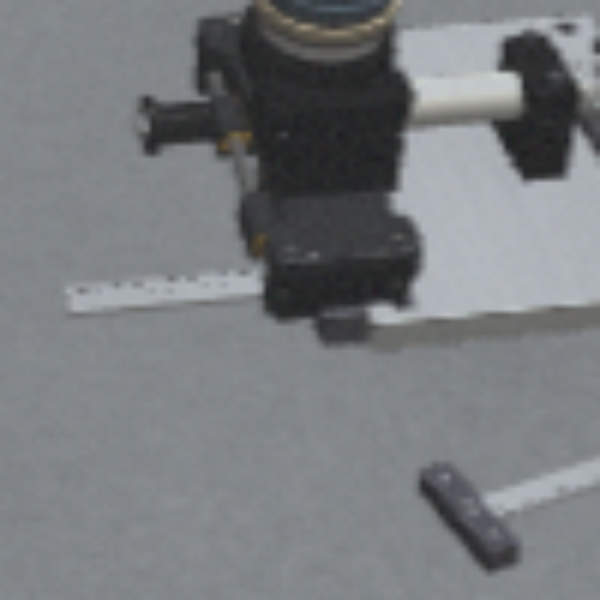

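>>> send_rows(fingers=[0.45, 0.45, 0.45, 0.45], dp=[[2, -0.2, 0], [4, -0.4, 0], [6, -0.6, 0], [6, -0.6, 0]], turn=[[0, 0, 0], [0, 0, 0], [0, 0, 0], [0, 0, 0]])

```text
time_s: 13.3
position: [0.5984, -0.0288, 0.0089]
tcp_rot: [[-0.003, -0.994, 0.106], [0.13, 0.105, 0.986], [-0.991, 0.016, 0.129]]
force: [-13.8, -2.6, 9.8]
opening: 0.447
```

>>> send_rows(fingers=[0.45, 0.45, 0.45, 0.45, 0.45, 0.45, 0.45, 0.45, 0.45, 0.45], dp=[[-6, 0.6, 0], [-14, 1.4, 1], [-20, 2, 2], [-24, 2.5, 6], [-26, 2.7, 20], [-30, 3, 45], [-40, 4, 80], [-60, 6, 115], [-80, -20, 150], [-90, -50, 160]], turn=[[0, 0, 0], [0, 0, 0], [0, 0, 0], [0, 0, 0], [0, 0, 0], [0, 0, 0], [0, 0, 0], [-0.06, 0, 0], [-0.13, 0, 0], [-0.13, 0, 0]])

```text
time_s: 14.13
position: [0.5082, -0.0758, 0.1728]
tcp_rot: [[0.002, -0.995, 0.1], [-0.002, 0.1, 0.995], [-1.0, -0.002, -0.002]]
force: [1.1, -0.7, 0.3]
opening: 0.446
```

>>> send_rows(fingers=[0.6, 0.6, 0.6, 0.6, 0.6], dp=[[0, -40, 0], [0, -80, 0], [0, -120, 0], [0, -150, 0], [0, -150, 0]], turn=[[0, 0, 0], [0, 0, 0], [0, 0, 0], [0, 0, 0], [0, 0, 0]])

```text
time_s: 14.55
position: [0.5102, -0.2329, 0.1739]
tcp_rot: [[0.008, -0.994, 0.105], [-0.008, 0.105, 0.994], [-1.0, -0.009, -0.008]]
force: [0.9, -0.7, 0.1]
opening: 0.595
```

Run:
```python
from h import *
from rig import bot
s=bot.read_state();print(s["position"],s["tcp_rot"],s["joint_positions"])
for n in("side","top"):
    a=bot.capture(n);pickle.dump(a,open(n+"12.pkl","wb"))
    cv2.imwrite(f"pics/{n}12.png",cv2.resize(a["img"][150:290,220:400] if n=="side" else a["img"][95:255,210:410],None,fx=4,fy=4))
```

```text
[ 0.51019668 -0.23289393  0.17394061] [[ 0.00801038 -0.99447433  0.10467395]
 [-0.00843475  0.10460639  0.99447793]
 [-0.99993234 -0.00884905 -0.00755021]] [ -35.88282845   28.66349728   94.71056108   -0.14787008   55.97089384
 -119.79413944]
```

View pics/side12.png

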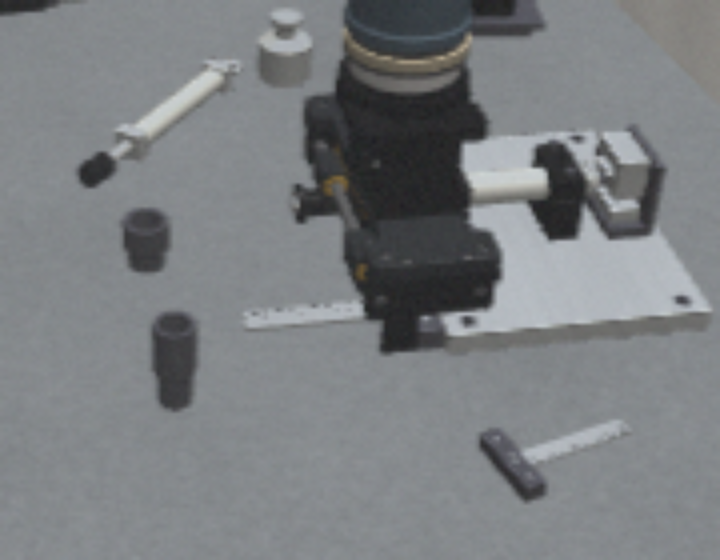

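View pics/top12.png

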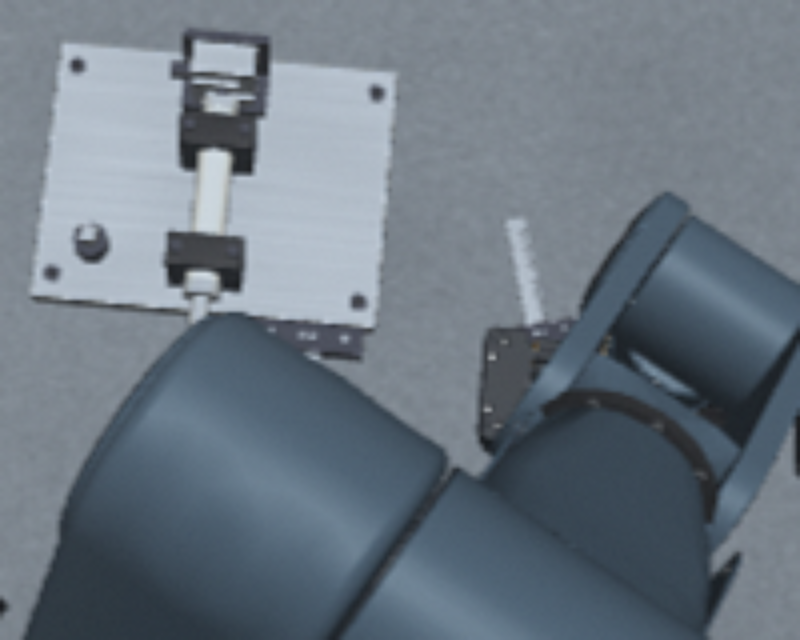

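>>> send_rows(fingers=[0.6, 0.6, 0.6, 0.6, 0.6, 0.6, 0.6, 0.6, 0.6, 0.6], dp=[[0, 35, 10], [0, 75, 20], [0, 115, 20], [0, 155, 20], [0, 195, 20], [0, 235, 20], [0, 275, 20], [0, 315, 20], [0, 355, 20], [0, 395, 20]], turn=[[0.008, 0.008, 0], [0.008, 0.008, 0], [0.008, 0.008, 0], [0.008, 0.008, 0], [0.008, 0.008, 0], [0.008, 0.008, 0], [0.008, 0.008, 0], [0.008, 0.008, 0], [0.008, 0.008, 0], [0.008, 0.008, 0]])

```text
time_s: 15.48
position: [0.5066, 0.1715, 0.1932]
tcp_rot: [[-0.005, -0.995, 0.1], [0.006, 0.1, 0.995], [-1.0, 0.006, 0.006]]
force: [1.4, 0.6, 0.1]
opening: 0.599
```

>>> send_rows(fingers=[0.6, 0.6, 0.6, 0.6], dp=[[0, 35, 0], [0, 75, 0], [0, 100, 0], [0, 100, 0]], turn=[[0, 0, 0], [0, 0, 0], [0, 0, 0], [0, 0, 0]])

```text
time_s: 15.82
position: [0.5045, 0.2779, 0.1934]
tcp_rot: [[-0.004, -0.996, 0.093], [0.009, 0.093, 0.996], [-1.0, 0.005, 0.009]]
force: [0.9, 0.4, 0.1]
opening: 0.602
```

Run:
```python
from h import *
from rig import bot
s=bot.read_state();print(s["position"],s["tcp_rot"])
for n in("side","top"):
    a=bot.capture(n);pickle.dump(a,open(n+"13.pkl","wb"))
    cv2.imwrite(f"pics/{n}13.png",cv2.resize(a["img"][150:290,220:400] if n=="side" else a["img"][95:255,210:410],None,fx=4,fy=4))
c=load("top13");g=cv2.cvtColor(c["img"],cv2.COLOR_BGR2GRAY)
for nm,m,z in(("stock",bright(c,(264,172,306,190),0,90),.02),("blade",bright(c,(264,183,300,232),145),.012)):
    k=big(m);r=cv2.minAreaRect(k);b=cv2.boxPoints(r);P=onz(c,b,z);print(nm,r,(st(P)*1e3).round(1).tolist())
```

```text
[0.50454754 0.27788474 0.19337762] [[-0.0041878  -0.99563566  0.09323143]
 [ 0.00901486  0.09319087  0.99560745]
 [-0.9999506   0.00500987  0.00858525]]
stock ((283.1352844238281, 179.01231384277344), (39.20197677612305, 8.510359764099121), 5.194429397583008) [[-29.5, -13.0], [-1.2, -12.7], [-0.9, -139.2], [-29.2, -139.1]]
blade ((284.21502685546875, 202.56309509277344), (7.676059722900391, 39.288536071777344), 5.04245138168335) [[-154.3, -74.7], [-25.5, -73.9], [-25.4, -98.7], [-154.2, -99.1]]
```

View pics/side13.png

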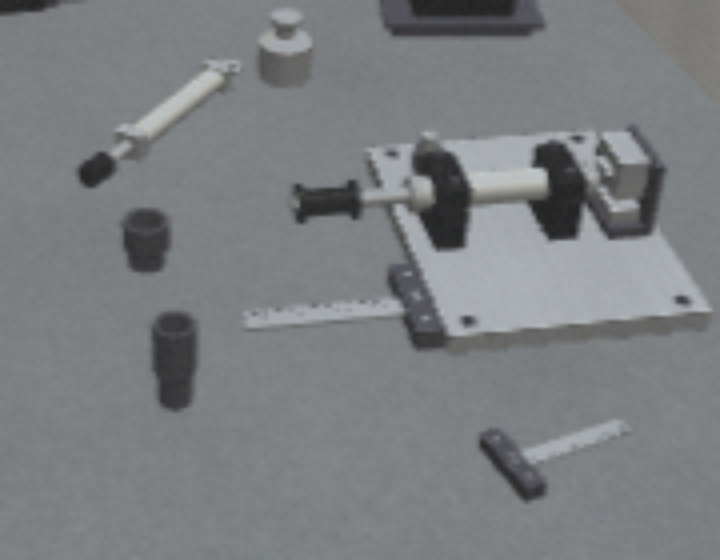

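View pics/top13.png

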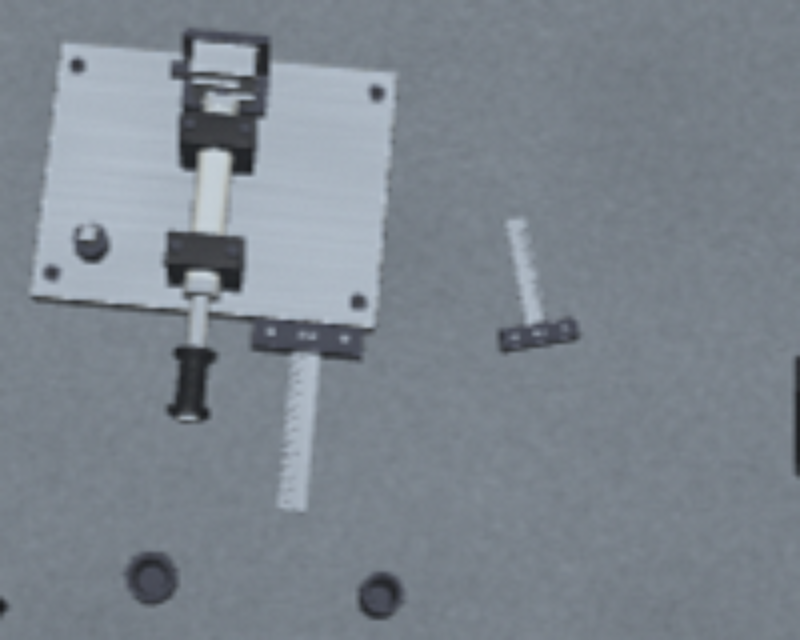

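>>> send_rows(fingers=[0.7, 0.7, 0.7, 0.7, 0.7, 0.7, 0.7, 0.7, 0.7], dp=[[10, -35, 0], [20, -75, 0], [30, -110, 0], [40, -145, 0], [50, -180, 0], [56, -205, 0], [58, -215, -20], [58, -216, -50], [58, -216, -50]], turn=[[-0.009, -0.004, -0.01], [-0.009, -0.004, -0.01], [-0.009, -0.004, -0.01], [-0.009, -0.004, -0.01], [-0.009, -0.004, -0.01], [-0.009, -0.004, -0.01], [-0.009, -0.004, -0.01], [-0.009, -0.004, -0.01], [-0.009, -0.004, -0.01]])

```text
time_s: 16.67
position: [0.5584, 0.0554, 0.1389]
tcp_rot: [[-0.012, -0.994, 0.11], [-0.002, 0.11, 0.994], [-1.0, 0.012, -0.004]]
force: [-1.1, 0.7, -1.0]
opening: 0.703
```

Run:
```python
from h import *
from rig import bot
s=bot.read_state();print(s["position"],st(s["position"]),s["tcp_rot"],wd(-.077,0)-s["position"][:2])
a=bot.capture("side");cv2.imwrite("pics/s14.png",cv2.resize(a["img"][150:290,220:400],None,fx=4,fy=4))
```

```text
[0.55836948 0.05543741 0.13888764] [[-0.08112646 -0.00617709]] [[-0.01222168 -0.99390315  0.10957715]
 [-0.00242961  0.10961453  0.9939712 ]
 [-0.99992236  0.01188176 -0.00375447]] [0.00474256 0.00571771]
```

View pics/s14.png

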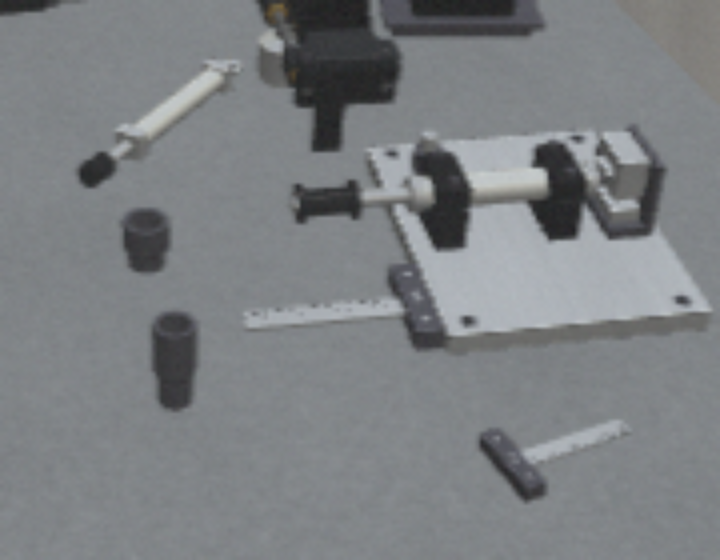

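>>> send_rows(fingers=[0.7, 0.7, 0.7, 0.7, 0.7, 0.7, 0.7, 0.7], dp=[[4.7, 5.7, -5], [4.7, 5.7, -15], [4.7, 5.7, -40], [4.7, 5.7, -65], [4.7, 5.7, -85], [4.7, 5.7, -95], [4.7, 5.7, -98], [4.7, 5.7, -98]], turn=[[0.002, -0.012, 0.006], [0.002, -0.012, 0.006], [0.002, -0.012, 0.006], [0.002, -0.012, 0.006], [0.002, -0.012, 0.006], [0.002, -0.012, 0.006], [0.002, -0.012, 0.006], [0.002, -0.012, 0.006]])

```text
time_s: 17.38
position: [0.564, 0.0625, 0.0426]
tcp_rot: [[0.002, -0.995, 0.102], [-0.0, 0.102, 0.995], [-1.0, -0.002, -0.0]]
force: [-0.5, 0.1, 0.8]
opening: 0.701
```

Run:
```python
from h import *
from rig import bot
s=bot.read_state();print(s["position"],st(s["position"]),s["tcp_rot"],s["force"])
a=bot.capture("side");cv2.imwrite("pics/s15.png",cv2.resize(a["img"][150:290,220:400],None,fx=4,fy=4))
```

```text
[0.56397837 0.06247572 0.04257301] [[-0.07627473  0.00140303]] [[ 1.66191902e-03 -9.94833305e-01  1.01508290e-01]
 [-4.69181709e-04  1.01507644e-01  9.94834649e-01]
 [-9.99998509e-01 -1.70096046e-03 -2.98060107e-04]] [-0.4879114   0.06818165  0.81261568]
```

View pics/s15.png

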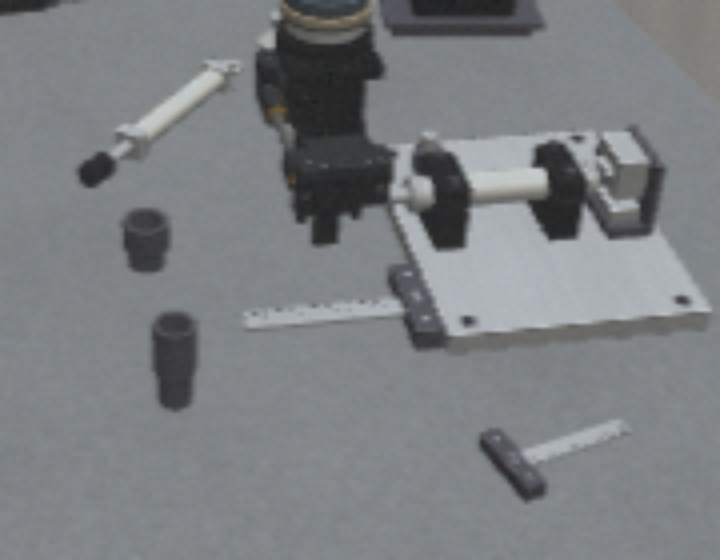

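Straddling the waist between the flanges. Closing.

>>> send_rows(fingers=[0, 0, 0, 0, 0, 0, 0, 0, 0, 0], dp=[[-0.5, -1.4, -1], [-0.5, -1.4, -1], [-0.5, -1.4, -1], [-0.5, -1.4, -1], [-0.5, -1.4, -1], [-0.5, -1.4, -1], [-0.5, -1.4, -1], [-0.5, -1.4, -1], [-0.5, -1.4, -1], [-0.5, -1.4, -1]], turn=[[0, 0, 0], [0, 0, 0], [0, 0, 0], [0, 0, 0], [0, 0, 0], [0, 0, 0], [0, 0, 0], [0, 0, 0], [0, 0, 0], [0, 0, 0]])

```text
time_s: 18.27
position: [0.5641, 0.0609, 0.0425]
tcp_rot: [[0.003, -0.995, 0.102], [-0.001, 0.102, 0.995], [-1.0, -0.003, -0.0]]
force: [0.0, -0.0, 3.2]
opening: 0.244
```

>>> send_rows(fingers=[0, 0, 0, 0], dp=[[0, 0, 0], [0, 0, 0], [0, 0, 0], [0, 0, 0]], turn=[[0, 0, 0], [0, 0, 0], [0, 0, 0], [0, 0, 0]])

```text
time_s: 18.6
position: [0.5642, 0.0609, 0.0425]
tcp_rot: [[0.003, -0.995, 0.102], [-0.001, 0.102, 0.995], [-1.0, -0.003, -0.0]]
force: [-0.1, -0.2, 1.3]
opening: 0.24
```

Run:
```python
from h import *
from rig import bot
s=bot.read_state();print(s["position"],st(s["position"]),s["tcp_rot"],s["force"],s["opening"]*87)
```

```text
[0.56417403 0.06094221 0.04246801] [[-0.07592169 -0.00010206]] [[ 3.41217173e-03 -9.94797619e-01  1.01813820e-01]
 [-5.55125727e-04  1.01812513e-01  9.94803450e-01]
 [-9.99994024e-01 -3.45095968e-03 -2.04835973e-04]] [-0.13296629 -0.19084221  1.28453086] 20.870188573162196
```

>>> send_rows(fingers=[0, 0, 0, 0, 0, 0, 0, 0, 0, 0], dp=[[-4, 0.4, 0], [-9, 0.9, 0], [-15, 1.6, 0], [-21, 2.2, 0], [-27, 2.8, 0], [-33, 3.4, 0], [-39, 4.1, 0], [-44, 4.6, 0], [-48, 5, 0], [-49.7, 5.2, 0]], turn=[[0, 0, 0], [0, 0, 0], [0, 0, 0], [0, 0, 0], [0, 0, 0], [0, 0, 0], [0, 0, 0], [0, 0, 0], [0, 0, 0], [0, 0, 0]])

```text
time_s: 19.43
position: [0.5208, 0.0655, 0.0426]
tcp_rot: [[0.017, -0.995, 0.102], [-0.002, 0.102, 0.995], [-1.0, -0.017, 0.0]]
force: [12.2, -0.2, -11.7]
opening: 0.244
```

Run:
```python
from h import *
from rig import bot
s=bot.read_state();print(s["position"],st(s["position"]),s["tcp_rot"],s["force"]@np.r_[ex,0],s["opening"]*87)
for n in("side","top"):
    a=bot.capture(n);pickle.dump(a,open(n+"16.pkl","wb"))
    cv2.imwrite(f"pics/{n}16.png",cv2.resize(a["img"][160:260,260:360],None,fx=6,fy=6) if n=="side" else cv2.resize(a["img"][95:255,210:410],None,fx=4,fy=4))
```

```text
[0.52076717 0.06546605 0.04257315] [[-1.19563655e-01 -8.69405588e-05]] [[ 1.73463398e-02 -9.94598253e-01  1.02339724e-01]
 [-1.62674052e-03  1.02326915e-01  9.94749494e-01]
 [-9.99848218e-01 -1.74217429e-02  1.57044160e-04]] 12.115853144724083 21.229612076188438
```

View pics/side16.png

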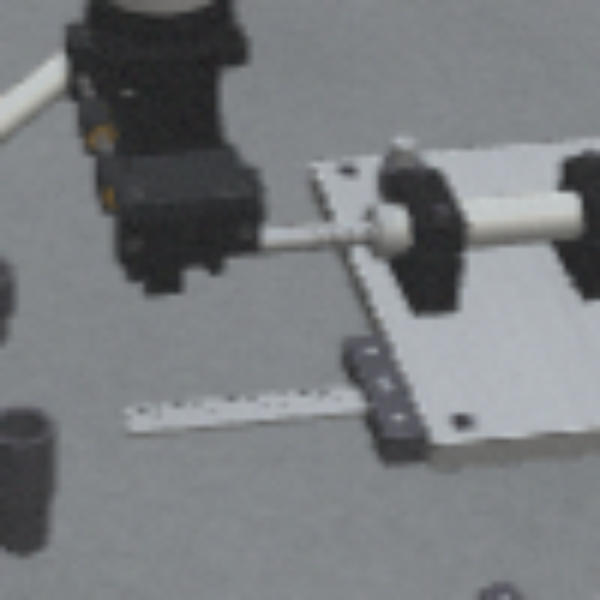

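View pics/top16.png

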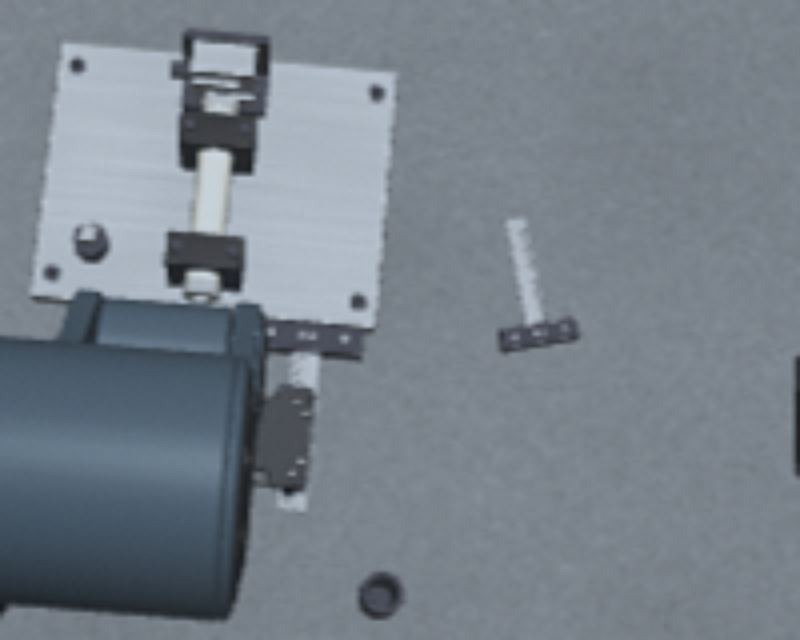

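>>> send_rows(fingers=[0, 0, 0, 0, 0, 0, 0, 0], dp=[[-6, 0.6, 0], [-10, 1, 0], [-14, 1.5, 0], [-17, 1.8, 0], [-19, 2, 0], [-20, 2.1, 0], [-20, 2.1, 0], [-20, 2.1, 0]], turn=[[0, 0, 0], [0, 0, 0], [0, 0, 0], [0, 0, 0], [0, 0, 0], [0, 0, 0], [0, 0, 0], [0, 0, 0]])

```text
time_s: 20.2
position: [0.5089, 0.0667, 0.0426]
tcp_rot: [[0.033, -0.994, 0.103], [-0.003, 0.103, 0.995], [-0.999, -0.034, 0.001]]
force: [13.6, -0.1, -14.2]
opening: 0.243
```

Run:
```python
from h import *
from rig import bot
s=bot.read_state();g=s["position"]-.019*s["tcp_rot"][:,0];print(s["position"],st(s["position"]),"grasp",st(g),s["tcp_rot"][:,0],s["force"]@np.r_[ex,0],s["force"],s["opening"]*87)
a=bot.capture("side");pickle.dump(a,open("side17.pkl","wb"));cv2.imwrite("pics/side17.png",cv2.resize(a["img"][180:220,290:350],None,fx=12,fy=12,interpolation=cv2.INTER_CUBIC))
```

```text
[0.50893621 0.06672474 0.04261134] [[-1.31461343e-01 -5.72747988e-05]] grasp [[-1.32099876e-01 -6.95327847e-05]] [ 0.03349382 -0.00283035 -0.99943492] 13.555993230805486 [ 13.62265017  -0.06039667 -14.17770476] 21.150373899823265
```

View pics/side17.png

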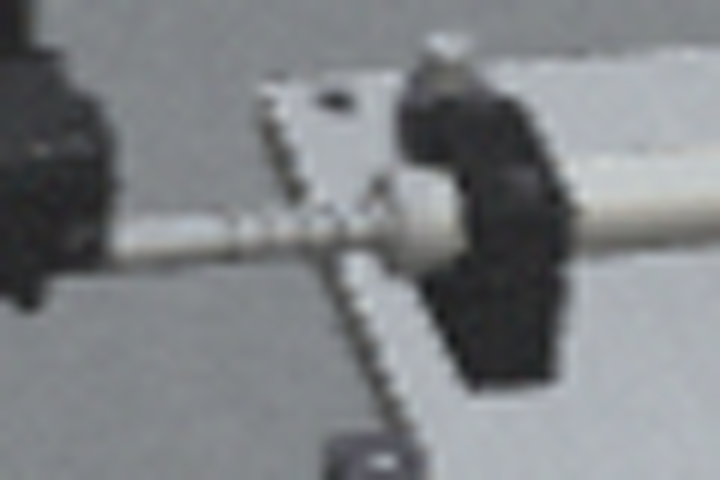

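```bash
cat > prof.py <<'E'
from h import *
import sys
c=load(sys.argv[1]);g=cv2.cvtColor(c["img"],cv2.COLOR_BGR2GRAY).astype(np.float32)
xs=np.arange(-.075,.008,.001);o=np.array(c["origin"])
out=[]
for dv in(-.003,0,.003):
    P=np.array([[*wd(x,-.004),.064+dv] for x in xs]);uv=proj(c,P).astype(np.float32)
    out.append(cv2.remap(g,uv[:,0],uv[:,1],cv2.INTER_LINEAR).ravel())
for x,a in zip(xs,np.array(out).T): print(round(x*1e3),a.astype(int),end="; ")
E
python3 prof.py side17
```

```text
-75 [115 133 136]; -74 [126 145 149]; -73 [138 159 161]; -72 [149 171 172]; -71 [151 171 172]; -70 [150 171 173]; -69 [150 170 174]; -68 [150 169 173]; -67 [149 168 172]; -66 [149 167 172]; -65 [150 167 172]; -64 [151 167 172]; -63 [151 167 171]; -62 [150 167 171]; -61 [151 168 171]; -60 [152 169 172]; -59 [153 169 173]; -58 [152 170 174]; -57 [152 170 175]; -56 [151 171 176]; -55 [150 172 178]; -54 [149 171 177]; -53 [147 171 177]; -52 [147 170 176]; -51 [146 171 176]; -50 [146 172 176]; -49 [147 173 176]; -48 [146 174 174]; -47 [145 172 170]; -46 [143 170 166]; -45 [142 167 162]; -44 [138 163 157]; -43 [135 160 151]; -42 [132 156 145]; -41 [129 154 145]; -40 [135 160 155]; -39 [139 166 165]; -38 [145 173 174]; -37 [147 172 171]; -36 [145 168 167]; -35 [143 163 163]; -34 [140 159 158]; -33 [137 155 155]; -32 [134 152 152]; -31 [132 148 150]; -30 [133 152 156]; -29 [139 158 162]; -28 [145 165 168]; -27 [149 167 167]; -26 [147 163 163]; -25 [142 160 158]; -24 [140 156 154]; -23 [138 152 152]; -22 [135 147 149]; -21 [133 143 147]; -20 [132 145 151]; -19 [138 152 155]; -18 [144 160 160]; -17 [149 166 161]; -16 [145 163 157]; -15 [141 159 152]; -14 [137 156 149]; -13 [132 150 150]; -12 [127 144 153]; -11 [119 137 157]; -10 [114 135 161]; -9 [123 148 163]; -8 [133 161 165]; -7 [144 173 165]; -6 [147 174 159]; -5 [145 172 153]; -4 [143 168 146]; -3 [140 162 144]; -2 [134 156 148]; -1 [129 150 154]; 0 [124 145 157]; 1 [122 142 149]; 2 [122 140 140]; 3 [123 138 129]; 4 [124 136 129]; 5 [125 135 133]; 6 [126 135 138]; 7 [126 136 144];
```

Run:
```python
from h import *
xs=np.arange(-.11,.03,.0005)
def pr(n,h=.064,y=-.004):
    c=load(n);g=cv2.cvtColor(c["img"],cv2.COLOR_BGR2GRAY).astype(np.float32)
    uv=proj(c,np.array([[*wd(x,y),h] for x in xs])).astype(np.float32)
    return cv2.remap(g,uv[:,0],uv[:,1],cv2.INTER_LINEAR).ravel()
p=pr("side13")
for h in(.060,.064,.067):
    p=pr("side13",h);print(h,[ (round(x*1e3,1),int(a)) for x,a in zip(xs[::4],p[::4]) if x<-.03 or x>-.01])
for n in("side16","side17"):
    p=(pr(n,.064)+pr(n,.067))/2
    w=(xs>-.075)&(xs<.005); from scipy.signal import find_peaks
    k,_=find_peaks(-p,prominence=6);print(n,[(xs[i]*1e3).round(1) for i in k if w[i]])
```

```text
0.06 [(np.float64(-110.0), 129), (np.float64(-108.0), 129), (np.float64(-106.0), 128), (np.float64(-104.0), 127), (np.float64(-102.0), 125), (np.float64(-100.0), 117), (np.float64(-98.0), 111), (np.float64(-96.0), 108), (np.float64(-94.0), 112), (np.float64(-92.0), 115), (np.float64(-90.0), 73), (np.float64(-88.0), 45), (np.float64(-86.0), 45), (np.float64(-84.0), 45), (np.float64(-82.0), 46), (np.float64(-80.0), 45), (np.float64(-78.0), 45), (np.float64(-76.0), 45), (np.float64(-74.0), 46), (np.float64(-72.0), 48), (np.float64(-70.0), 48), (np.float64(-68.0), 47), (np.float64(-66.0), 45), (np.float64(-64.0), 44), (np.float64(-62.0), 44), (np.float64(-60.0), 46), (np.float64(-58.0), 48), (np.float64(-56.0), 47), (np.float64(-54.0), 46), (np.float64(-52.0), 44), (np.float64(-50.0), 44), (np.float64(-48.0), 45), (np.float64(-46.0), 41), (np.float64(-44.0), 39), (np.float64(-42.0), 49), (np.float64(-40.0), 65), (np.float64(-38.0), 88), (np.float64(-36.0), 111), (np.float64(-34.0), 132), (np.float64(-32.0), 132), (np.float64(-10.0), 131), (np.float64(-8.0), 132), (np.float64(-6.0), 132),
[... 2960 characters left out ...]
170), (np.float64(-10.0), 170), (np.float64(-8.0), 168), (np.float64(-6.0), 168), (np.float64(-4.0), 168), (np.float64(-2.0), 164), (np.float64(0.0), 157), (np.float64(2.0), 138), (np.float64(4.0), 126), (np.float64(6.0), 131), (np.float64(8.0), 145), (np.float64(10.0), 161), (np.float64(12.0), 166), (np.float64(14.0), 169), (np.float64(16.0), 177), (np.float64(18.0), 178), (np.float64(20.0), 171), (np.float64(22.0), 139), (np.float64(24.0), 93), (np.float64(26.0), 67), (np.float64(28.0), 46)]
side16 [np.float64(-65.5), np.float64(-31.0), np.float64(-20.5), np.float64(-10.5), np.float64(3.5)]
side17 [np.float64(-41.5), np.float64(-31.0), np.float64(-20.5), np.float64(-10.5), np.float64(3.5)]
```

>>> send_rows(fingers=[0, 0, 0, 0, 0, 0, 0, 0, 0, 0], dp=[[-8, 0.8, 0], [-9, 0.9, 0], [-10, 1, -1], [-11, 1.1, -1], [-12, 1.2, -1], [-12.5, 1.3, -1], [-12.5, 1.3, -1], [-12.5, 1.3, -1], [-12.5, 1.3, -1], [-12.5, 1.3, -1]], turn=[[0, 0.01, 0], [0, 0.02, 0], [0, 0.02, 0], [0, 0.02, 0], [0, 0.02, 0], [0, 0.02, 0], [0, 0.02, 0], [0, 0.02, 0], [0, 0.02, 0], [0, 0.02, 0]])

```text
time_s: 21.08
position: [0.5065, 0.0669, 0.0426]
tcp_rot: [[0.034, -0.994, 0.104], [-0.004, 0.103, 0.995], [-0.999, -0.034, -0.001]]
force: [13.2, -0.2, -9.1]
opening: 0.242
```

```bash
cat > chk.py <<'E'
from h import *
from rig import bot
import sys
n=sys.argv[1]
s=bot.read_state();g=s["position"]-.019*s["tcp_rot"][:,0];print(s["time_s"],s["position"],"grasp out",(-.07598-st(g)[0,0])*1e3,"y",st(g)[0,1],s["tcp_rot"][:,0],"F",s["force"]@np.r_[ex,0],s["force"],s["opening"]*87)
a=bot.capture("side");pickle.dump(a,open(n+".pkl","wb"));cv2.imwrite(f"pics/{n}.png",cv2.resize(a["img"][180:230,280:350],None,fx=11,fy=11,interpolation=cv2.INTER_CUBIC))
xs=np.arange(-.08,.01,.0005)
c=a;gr=cv2.cvtColor(c["img"],cv2.COLOR_BGR2GRAY).astype(np.float32);p=0
for h in(.064,.067):
    uv=proj(c,np.array([[*wd(x,-.004),h] for x in xs])).astype(np.float32);p=p+cv2.remap(gr,uv[:,0],uv[:,1],cv2.INTER_LINEAR).ravel()/2
from scipy.signal import find_peaks
k,_=find_peaks(-p,prominence=6);print("lines",[(float((xs[i]*1e3).round(1)),int(p[i])) for i in k])
E
python3 chk.py side18
```

```text
21.0833 [0.50647381 0.06693891 0.04259657] grasp out 58.607078581172715 y -8.168273434151725e-05 [ 0.03416505 -0.00444689 -0.99940631] F 13.111737570843541 [13.16432955 -0.17279672 -9.11422486] 21.033532355284915
lines [(-45.0, 151), (-34.0, 165), (-24.0, 159), (-14.0, 146), (-3.5, 146), (3.5, 133)]
```

View pics/side18.png

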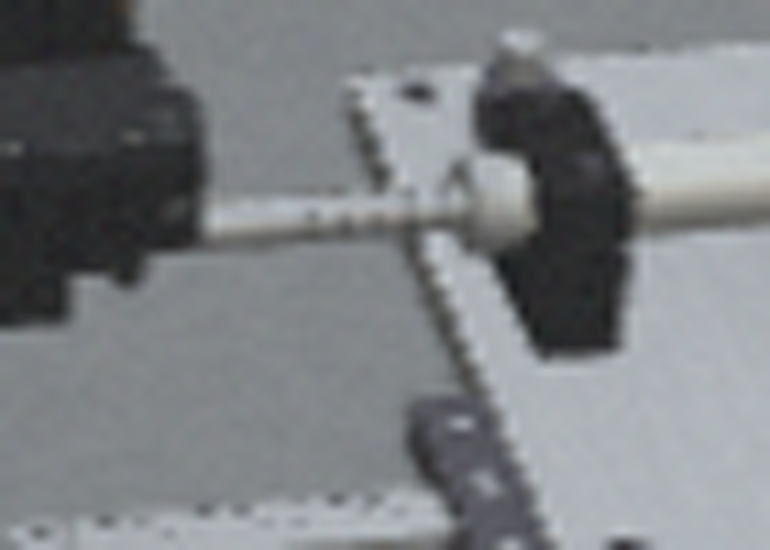

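>>> send_rows(fingers=[0, 0, 0, 0, 0, 0, 0, 0, 0, 0], dp=[[-10, 1, -1], [-11, 1.1, -1], [-12, 1.2, -1], [-12, 1.2, -1], [-12, 1.2, -1], [-12, 1.2, -1], [-12, 1.2, -1], [-12, 1.2, -1], [-12, 1.2, -1], [-12, 1.2, -1]], turn=[[0, 0.02, 0], [0, 0.02, 0], [0, 0.02, 0], [0, 0.02, 0], [0, 0.02, 0], [0, 0.02, 0], [0, 0.02, 0], [0, 0.02, 0], [0, 0.02, 0], [0, 0.02, 0]])

```text
time_s: 21.97
position: [0.5047, 0.0671, 0.0426]
tcp_rot: [[0.035, -0.994, 0.104], [-0.006, 0.104, 0.995], [-0.999, -0.036, -0.002]]
force: [13.9, 0.4, -8.8]
opening: 0.243
```

```bash
python3 chk.py side19
```

```text
21.9667 [0.50467916 0.06711939 0.04262599] grasp out 60.43406266164496 y -6.01846732920085e-05 [ 0.03523516 -0.00600722 -0.99936099] F 13.818313634726545 [13.93605005  0.41778376 -8.81284891] 21.12006230990885
lines [(-45.0, 145), (-38.0, 156), (-27.5, 158), (-7.0, 153), (3.5, 97)]
```

View pics/side19.png

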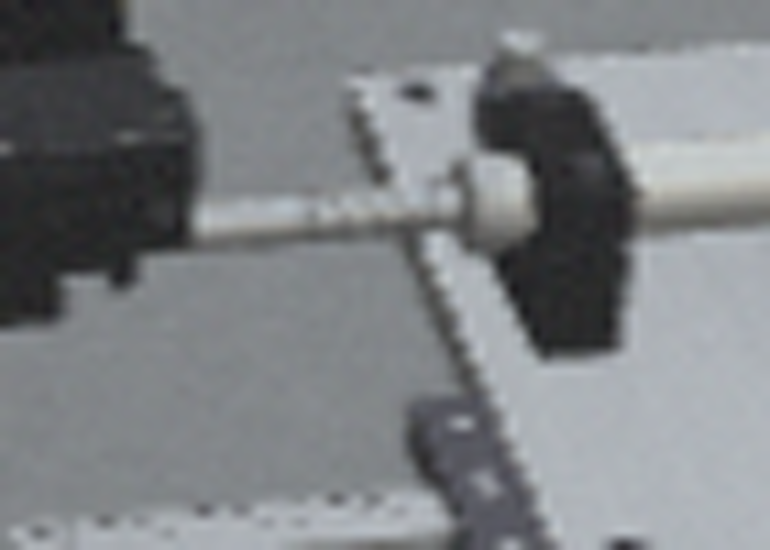

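```bash
for i in 1 2 3; do python3 chk.py side2$i; done
python3 - <<'E'
from h import *
from rig import bot
for i in range(3): a=bot.capture("top")
pickle.dump(a,open("top23.pkl","wb"));cv2.imwrite("pics/top23.png",cv2.resize(a["img"][95:255,210:410],None,fx=4,fy=4))
s=load("side23");cv2.imwrite("pics/side23w.png",s["img"])
k=big(bright(s,(275,215,330,240),140));r=cv2.minAreaRect(k);s0=load("side13");print(r,cv2.minAreaRect(big(bright(s0,(275,215,330,240),140))))
v=bot.read_state();print(v["time_s"],v["qvel"].round(3),st(v["position"]))
E
```

```text
22.0167 [0.50467164 0.06710972 0.04261553] grasp out 60.44006528345293 y -7.033151218734852e-05 [ 0.03520902 -0.00601761 -0.99936185] F 14.5957821299359 [ 14.74660663   0.69607001 -10.06060825] 21.313458635100776
lines [(-44.5, 143), (-38.0, 156), (-27.5, 157), (-7.0, 154), (3.5, 97)]
22.0667 [0.50468139 0.06710195 0.04261702] grasp out 60.429557269157954 y -7.743519033722593e-05 [ 0.0352103  -0.00599759 -0.99936193] F 14.120033846997254 [14.23565076  0.38175066 -9.53096839] 21.30520463203996
lines [(-65.0, 168), (-45.0, 144), (-38.0, 157), (-27.5, 156), (-7.0, 154), (3.5, 95)]
22.1167 [0.50468243 0.06711231 0.04261666] grasp out 60.42947330045935 y -6.71149326923809e-05 [ 0.03520479 -0.00599218 -0.99936215] F 14.802097976584555 [14.9009907   0.18541084 -9.19745943] 21.187742957542973
lines [(-44.5, 143), (-38.0, 156), (-27.5, 156), (-17.5, 157), (-7.0, 153), (3.5, 95)]
((299.91461181640625, 227.60336303710938), (4.693050861358643, 40.104248046875), 84.5596694946289) ((300.36065673828125, 227.4672393798828), (4.436251640319824, 39.20197677612305), 84.80557250976562)
22.3167 [-0.068 -0.034  0.081  0.051 -0.027 -0.093] [[-1.35737801e-01 -1.14369374e-04]]
```

View pics/top23.png

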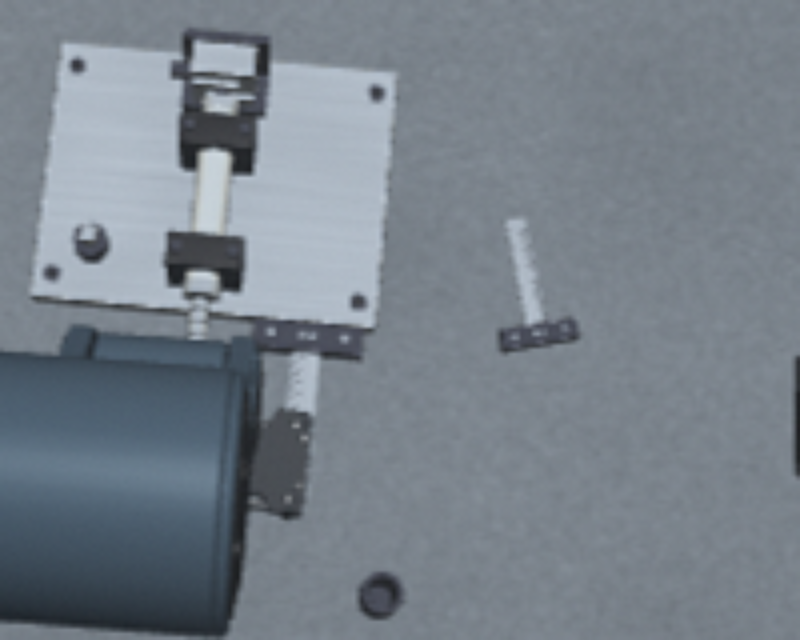

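View pics/side23w.png

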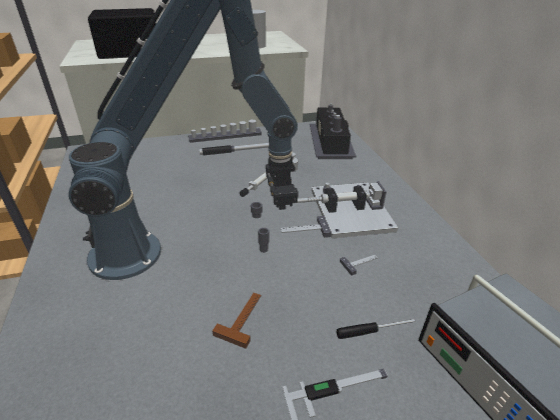

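```bash
python3 -c "
from rig import bot
print(bot.hand_in())"
```

```text
the job is handed in; nothing more can be done
None
```

I placed the square flush against the plate and drew the rod out to its full-load band. I handed the job in at 22.3 s with the fingers still holding the grip; no verdict came back.

**Square:** It lies to the right of the rod, with the middle of its stock about 86 mm from it. After I let go, the top view put the stock face within about 1 mm of the plate edge and within about 0.4° of parallel. It had not moved noticeably in the pictures taken after the pull.

**Rod:** Three checks put it at about 60 mm, and it held still for the last 0.3 s:

| Check | Reading |
|---|---|
| Grasp travel | 60.4 mm |
| Rod lines in the side view | about 60.5 mm, dark band starting at the mouth |
| Pull force | 13.8 to 14.8 N (14.5 N expected at the band) |

The line reading needed a correction of about 3.5 mm because the side camera's calibration is off by that much there. At 58 mm the force read low (13.1 N), so I relied on the other two.

**What went wrong:** My first grasp of the square failed. A fingertip caught on the blade and moved the square about 5 mm, so I opened and gripped the stock off-centre instead. The tool also ended tilted about 2°, with about 9 N of vertical force on it. In the pictures, none of the bystanders appeared to have moved.

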